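# Lay one place on the kitchen island

## Robot

A 7-joint arm with a two-finger parallel gripper is mounted at the origin on the work surface; the furniture and walls round the work are solid. World frame = base frame: x ahead of the robot, y to its left, z up, the work surface at z = 0. Lengths are in m, angles in rad, forces in N, time in s.
With the tool pointing down it reaches from about 0.425 to 0.875 m from the base axis. Payload 4.7 kg.
Tool frame: the origin (TCP) lies at the centre of the arm's flange, where the gripper is bolted on; the fingertips stand 182 mm ahead of it and the grasp point (between the pads) lies ahead of it (ctrl.hold_point_z is the z of the grasp point in the tool frame, in m); z points along the fingers, y is the direction in which the jaws open and shut (so a half turn about z gives the same grasp; the last joint's range is limited). The gripper opens to 87 mm and grips with 3 to 60 N. Pads are 19 mm wide; open, the fingers measure 117 mm over their backs; the gripper's body (75 mm by 190 mm) begins 51 mm behind the grasp point.
Start: joints at [-1.282, 0.321, -0.07, 1.45, 0.023, 1.371, -0.057], TCP at [0.176, 0.626, 0.405] pointing down, gripper open.
Joint ranges: [-2.86, 2.86], [-0.3, 2.09], [-1.38, 1.24], [0.06, 2.45], [-1.56, 4.7], [0.09, 2.05], [-2.69, 2.69]. Speed limits (rad/s): [2.57, 2.57, 3.14, 3.14, 3.14, 3.14, 3.14].

## Interface

Orientations are given as a rotation vector (axis times angle).
In Python, from bench import get_state, imaging, workorder, ctrl gives the robot as it stands.
- The arm moves only by the tool step_arm, never from a script. Its argument "increments" is a list of rows, each an object of numbers: "claw": the opening, from 0 (shut) to 1 (fully open); "tx", "ty", "tz": the shift along the tool's x, y, z in m; "spin": the turn about the tool's z in degrees. A call has 1 to 8 rows; each row is the pose to reach, as a shift and turn from the pose commanded when the call began, along the tool's axes at that moment; what a row does not reach only later rows make up. A row lasts 1/12 s, in which the tool goes at most 41.7 mm and 7.16 degrees, less where a joint would pass 70% of its speed; a pose out of reach is approached as far as the arm can. A call with a gripper value outside its range is refused whole. The fingers move at their own pace and stop on an object; "force" is the grip in N (left out, the last holds). Time passes only in rows, so rows that repeat a pose let the fingers close. It gives the time, the measured TCP pose, the force and the opening at its end, in the units of the state.
- get_state(): the state, without advancing time (a new reading comes with each control period).
- imaging.get_image(name): name is "scene" or "side" or "wrist"; returns the picture (400x640x3 uint8, blue, green, red); there is no depth.
- imaging.camera_params(name): a dict with "intrinsics" (3x3 intrinsics, pixels), "camera_from_world" (4x4, takes a point from world to camera coordinates). Camera axes: x right, y down, z forward; pixel columns grow to the right and rows downward; lengths in m; the calibration is good to about 2 mm. A picture is of the moment at which its call begins: read the wrist's pose just before it. camera_params takes no time and is no camera call; for the wrist camera it gives the pose at the moment of the call.
- workorder.close_job(): hands the job in, once; it reports no verdict.
The state is a dict: "time": time; "joint_positions": joint angles; "qd": joint speeds; "joint_torque": joint torques, N m; "position": TCP position; "tool_rot": TCP orientation; "ft_force": force on the tool from outside, world axes, zero at the start; "torque": the same for the moment, N m; "grip_width": opening from 0.0 (shut) to 1.0 (fully open).
Only numpy, scipy, OpenCV 4.12 (cv2) and the standard library are available. Lean on these libraries where they do the work, as an engineer would, in place of code of your own. Each camera call takes 0.05 s, during which the arm holds its last target. There are 200 camera calls.

## Task

Lay the place at the blue mat, left and right being as the robot sees them: lay the red-handled fork centred along the white stripe left of the bowl and the red-handled spoon centred along the white stripe right of it, both lying flat with their handles towards the robot. Stand the drinks can upright in the middle of the cork coaster, and stand the salt shaker upright halfway between the centre of the white bowl and the centre of the coaster. Leave the dark little dip bowl and the spice jar where they are.

Things in the scene. Friction and masses are not known exactly. Their poses are not given: they have to be found in the camera images.
- fork_mid (a point): loose fork with a red handle and steel tines, 195 long, 26 wide, 14 high as it lies; the point is at its middle, 7 above what it lies on; its x axis runs along the fork from the handle to the tines, z up
- spoon_mid (a point): loose spoon with a red handle and a steel bowl, 190 long, 38 wide at the bowl end, 14 high as it lies; the point is at its middle, 7 above what it lies on; its x axis runs along the spoon from the handle to the bowl end, z up
- can_mid (a point): loose full drinks can, white and turquoise with yellow fruit, 66 diameter, 115 tall, upright; the point is at its centre, 57.5 above its underside; z up along its axis
- salt_mid (a point): loose glass salt shaker with a grey dome top, 44 diameter up to 74 high, narrowing to 34 at the top, 90 tall, upright; the point is at its centre, 45 above its underside; z up along its axis
- mat: fixed flat blue place mat, 240 (x) by 320 (y), 3 thick; origin at the centre of its underside, x away from the robot, y to the left; it is turned by up to 0.2 rad. Two white stripes, each 200 long along x and 30 wide, are woven in at y = +120 (fork) and y = -120 (spoon), centred at x = 0; there is nothing to feel at a stripe
- bowl: fixed white bowl, 120 diameter at the rim, 51 high, standing on the middle of the mat; origin at the centre of its underside
- coaster: fixed round cork coaster, 92 diameter, 6 thick, on the surface behind the mat, in some starts left and in some right of the middle, 220 from the bowl's centre; origin at the centre of its underside
- dip: dark stoneware dip bowl, 83 diameter, 40 high, loose, on the other side behind the mat (bystander, stays where it is); origin at the centre of its underside
- jar: spice jar with green label and black lid, 45 diameter, 105 tall, loose, at the back right (bystander, stays where it is); origin at the centre of its underside
Things that resemble listed ones, but are neither listed nor needed, are in the scene too. Leave any orange or purple look-alike of the part that bears salt_mid alone.

How it is judged:
By the outcome, as a careful person would: the job done as asked, in the order asked, and still so for the second after the job is handed in, with the robot touching nothing.
It also fails if it takes over 120 s, if anything falls off the work surface, if the arm or the gripper's body presses on something with over 40 N, if the wrist force passes 120 N, or if a joint passes its speed limit or range.

## Working session

There is one attempt and no reset: what is moved stays moved. The work goes in short steps, Python scripts to look and compute and a tool call to move; the robot and the scene stay as the last step left them, time stands still between calls to the robot, and variables do not carry over. Pictures are saved under pics/ and viewed, on a budget of 14 in all, crops included, one or two more only if the job needs it, and the job is handed in when it is done.

Besides the shell and the picture viewer there is one more tool, called as name([rows], argument=value, ...), one row to a line, values as JSON. step_arm: Moves the arm, as the interface text tells. Its arguments: {"type":"object","properties":{"increments":{"type":"array"},"force":{"type":"number"}},"required":["increments"]}

```bash
mkdir -p pics; ls
python3 - <<'E'
from bench import get_state, imaging, ctrl
import cv2,numpy as np
s=get_state();print(s['time'],s['position'],s['tool_rot'],s['grip_width'],ctrl.hold_point_z)
for n in('scene','side'):
    cv2.imwrite(f'pics/{n}0.png',imaging.get_image(n)); p=imaging.camera_params(n);print(n,np.round(np.array(p['intrinsics']),1).tolist(),np.round(np.array(p['camera_from_world']),3).tolist())
a=cv2.imread('pics/scene0.png');a=cv2.resize(a,(800,500),interpolation=cv2.INTER_CUBIC);cv2.imwrite('pics/scene0b.png',a)
E
```

```text
pics
0.0 [0.17638507 0.62540373 0.40367801] [-4.30350204e-01 -3.11183161e+00  2.89340058e-03] 1.001415415469032 0.1635
scene [[479.5, 0.0, 321.8], [0.0, 479.5, 196.0], [0.0, 0.0, 1.0]] [[0.86, -0.51, 0.01, -0.517], [-0.335, -0.579, -0.743, 0.256], [0.385, 0.636, -0.669, 1.492], [0.0, 0.0, 0.0, 1.0]]
side [[470.5, 0.0, 318.7], [0.0, 470.5, 197.9], [0.0, 0.0, 1.0]] [[-1.0, -0.006, 0.0, 0.575], [-0.003, 0.495, -0.869, 0.078], [0.005, -0.869, -0.495, 1.592], [0.0, 0.0, 0.0, 1.0]]
```

View pics/scene0b.png

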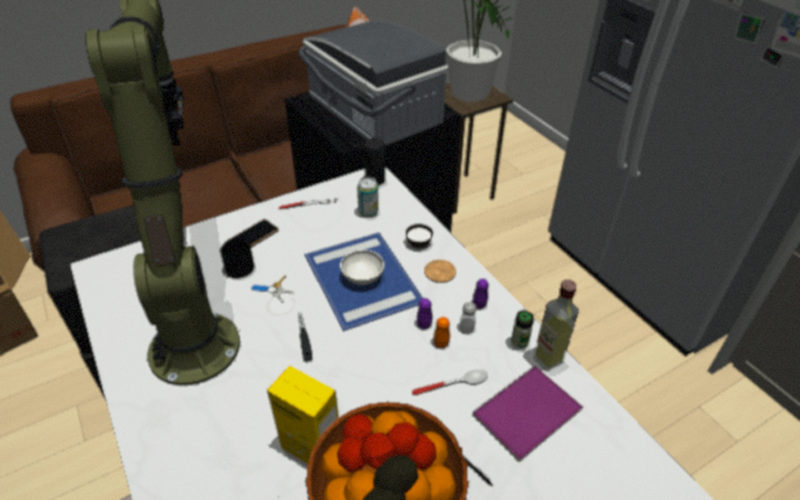

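View pics/side0.png

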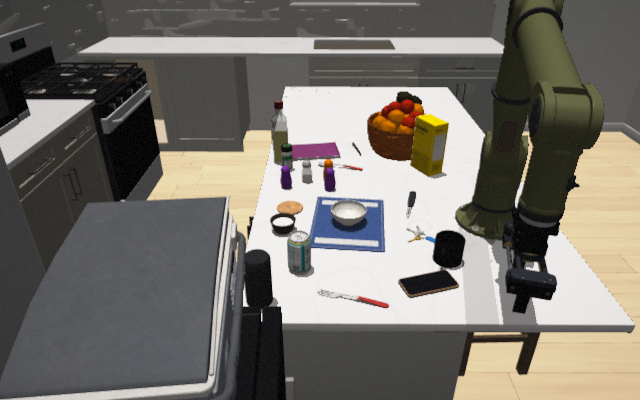

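```bash
cat > h.py <<'E'
import cv2,numpy as np
from bench import get_state, imaging, ctrl
def cam(n):
    p=imaging.camera_params(n); return np.array(p['intrinsics']),np.array(p['camera_from_world'])
def px2w(n,u,v,z,c=None):
    K,T=c or cam(n); R,t=T[:3,:3],T[:3,3]; d=R.T@np.linalg.solve(K,[u,v,1.]); o=-R.T@t
    return o+d*(z-o[2])/d[2]
def w2px(n,P,c=None):
    K,T=c or cam(n); q=K@(T[:3,:3]@np.asarray(P,float)+T[:3,3]); return q[:2]/q[2]
def rect(n,x0,x1,y0,y1,s,z=0.,img=None,c=None):
    # top-down: row 0 at x1 , col 0 at y1 ; s px per m
    c=c or cam(n); im=imaging.get_image(n) if img is None else img
    W=[(x0,y0),(x0,y1),(x1,y0),(x1,y1)]
    src=np.float32([w2px(n,(x,y,z),c) for x,y in W]); dst=np.float32([((y1-y)*s,(x1-x)*s) for x,y in W])
    o=cv2.warpPerspective(im,cv2.getPerspectiveTransform(src,dst),(int((y1-y0)*s),int((x1-x0)*s)),flags=cv2.INTER_CUBIC)
    for k in range(int(np.ceil(x0*10)),int(x1*10)+1):
        r=int((x1-k/10)*s);cv2.line(o,(0,r),(8,r),(0,0,255));cv2.putText(o,f'{k/10:.1f}',(10,r+4),0,.4,(0,0,255))
    for k in range(int(np.ceil(y0*10)),int(y1*10)+1):
        q=int((y1-k/10)*s);cv2.line(o,(q,0),(q,8),(0,0,255));cv2.putText(o,f'{k/10:.1f}',(q-10,20),0,.4,(0,0,255))
    return o
E
python3 - <<'E'
from h import *
for n in('scene','side'):
    cv2.imwrite(f'pics/{n}r.png',rect(n,.3,.95,-.5,.5,800,img=cv2.imread(f'pics/{n}0.png')))
E
```

```text
(no output)
```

View pics/sider.png

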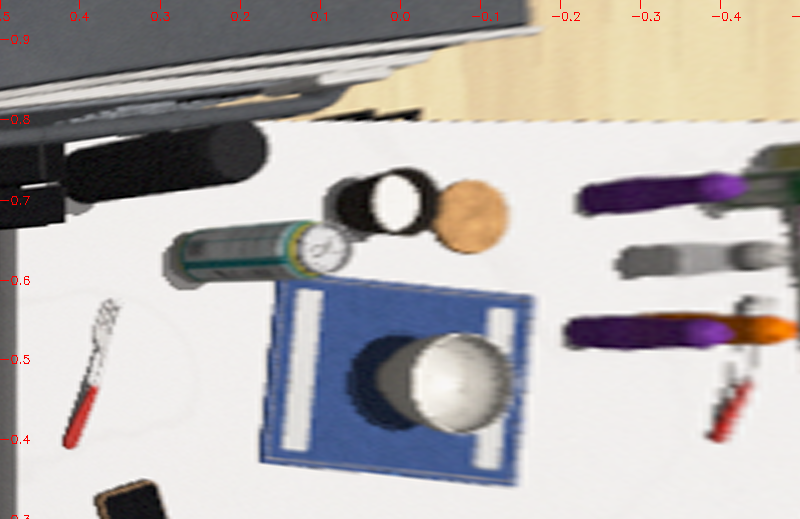

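View pics/scener.png

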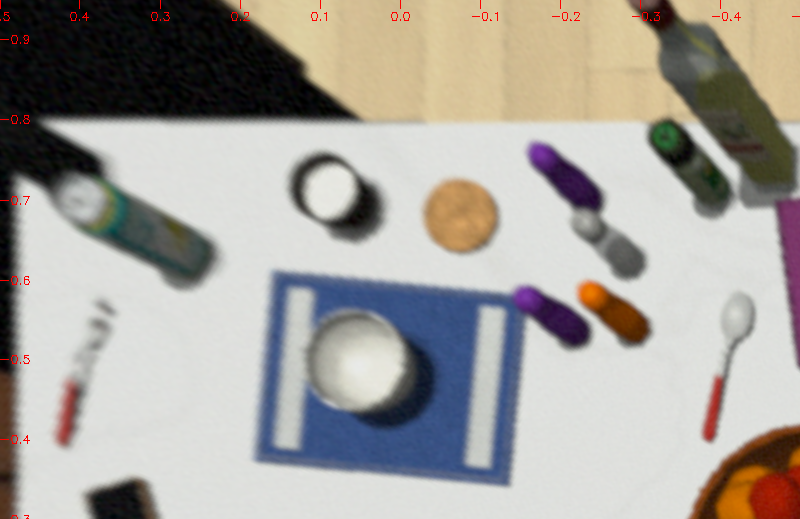

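```bash
cat >> h.py <<'E'
from scipy.spatial.transform import Rotation as Ro
def go(x,y,tip,ang):
    """deltas in tool axes to bring TCP over x,y, fingertips at z=tip, item axis (perp. to jaws) at world angle ang"""
    s=get_state();R=Ro.from_rotvec(s['tool_rot']).as_matrix();p=np.array(s['position'])
    d=R.T@(np.array([x,y,tip+.182])-p)
    a=np.arctan2(-R[1,0],-R[0,0]);e=(ang-a+np.pi/2)%np.pi-np.pi/2
    print('t',round(s['time'],2),'pos',p.round(4),'tip',round(p[2]-.182,4),'ang',round(a,3),'grip',round(s['grip_width'],3),'F',np.round(s['ft_force'],1),'tilt',R[:2,2].round(3))
    print('GO tx ty tz spin',d.round(4),round(-np.degrees(e),2))
def rc(n,c,r,z,z0=0.,x1=.95,y1=.5,s=800):
    P=np.array([x1-r/s,y1-c/s,z0]);K,T=cam(n);C=-T[:3,:3].T@T[:3,3]
    return P+(C-P)*(z-z0)/(C[2]-z0)
E
python3 - <<'E'
from h import *
for nm,n,pts,z in [('fork','scene',[(64,443),(107,303)],.007),('fork','side',[(69,446),(113,301)],.007),('spoon','scene',[(709,438),(740,293)],.007),('mat','scene',[(274,271),(257,461),(511,485)],.003),('mat','side',[(278,278),(262,461),(517,486),(533,297)],.003),('coaster','scene',[(461,215)],.006),('coaster','side',[(472,216)],.006),('bowl rim','scene',[(360,361)],.054),('bowlrim','side',[(461,383)],.054),('salttop','scene',[(586,220)],.08),('cantop','scene',[(82,195)],.115),('cantop','side',[(322,248)],.115)]:
    P=np.array([rc(n,c,r,z)[:2] for c,r in pts]);print(nm,n,P.round(3).tolist(),P.mean(0).round(3), np.arctan2(*(P[-1]-P[0])[::-1]).round(3))
K,T=cam('wrist');s=get_state();C=-T[:3,:3].T@T[:3,3];R=Ro.from_rotvec(s['tool_rot']).as_matrix()
print('wristcam in tool',(R.T@(C-s['position'])).round(3),'axes',(R.T@T[:3,:3].T).round(2).tolist(),K[0,0])
go(.485,.386,.22,-.29)
E
```

```text
fork scene [[0.394, 0.411], [0.568, 0.358]] [0.481 0.385] -0.298
fork side [[0.394, 0.421], [0.574, 0.367]] [0.484 0.394] -0.295
spoon scene [[0.4, -0.39], [0.58, -0.429]] [ 0.49  -0.409] -0.211
mat scene [[0.61, 0.154], [0.373, 0.176], [0.343, -0.141]] [0.442 0.063] -2.305
mat side [[0.602, 0.157], [0.374, 0.177], [0.343, -0.141], [0.579, -0.161]] [0.475 0.008] -1.645
coaster scene [[0.678, -0.081]] [ 0.678 -0.081] 0.0
coaster side [[0.679, -0.08]] [ 0.679 -0.08 ] 0.0
bowl rim scene [[0.474, -0.0]] [ 0.474 -0.   ] 0.0
bowlrim side [[0.477, 0.014]] [0.477 0.014] 0.0
salttop scene [[0.627, -0.288]] [ 0.627 -0.288] 0.0
cantop scene [[0.634, 0.257]] [0.634 0.257] 0.0
cantop side [[0.63, 0.265]] [0.63  0.265] 0.0
wristcam in tool [0.068 0.001 0.02 ] axes [[0.0, -0.97, -0.25], [1.0, 0.0, -0.0], [0.0, -0.25, 0.97]] 320.1546592894527
t 0.1 pos [0.1764 0.6254 0.4038] tip 0.2218 ang -0.275 grip 1.005 F [-0.1  0.  -0.4] tilt [-0.    -0.002]
GO tx ty tz spin [-0.362  -0.1467  0.0021] 0.87
```

step_arm([
  {"tx": -0.36,"ty": -0.147,"spin": 1,"claw": 0.6},
  {"tx": -0.36,"ty": -0.147,"spin": 1,"claw": 0.6},
  {"tx": -0.36,"ty": -0.147,"spin": 1,"claw": 0.6},
  {"tx": -0.36,"ty": -0.147,"spin": 1,"claw": 0.6},
  {"tx": -0.36,"ty": -0.147,"spin": 1,"claw": 0.6},
  {"tx": -0.36,"ty": -0.147,"spin": 1,"claw": 0.6},
  {"tx": -0.36,"ty": -0.147,"spin": 1,"claw": 0.6},
  {"tx": -0.36,"ty": -0.147,"spin": 1,"claw": 0.6},
], force=20)

```text
invalid input at $.increments[0]: expected keys claw, tx, ty, tz, spin
```

Run:
```python
from h import *
go(.485,.388,.15,-.29)
```

```text
t 0.1 pos [0.1764 0.6254 0.4038] tip 0.2218 ang -0.275 grip 1.005 F [-0.1  0.  -0.4] tilt [-0.    -0.002]
GO tx ty tz spin [-0.3615 -0.1446  0.0721] 0.87
```

step_arm([
  {"tx": -0.33,"ty": -0.135,"tz": 0,"spin": 1,"claw": 0.6},
  {"tx": -0.33,"ty": -0.135,"tz": 0,"spin": 1,"claw": 0.6},
  {"tx": -0.33,"ty": -0.135,"tz": 0,"spin": 1,"claw": 0.6},
  {"tx": -0.33,"ty": -0.135,"tz": 0,"spin": 1,"claw": 0.6},
  {"tx": -0.33,"ty": -0.135,"tz": 0,"spin": 1,"claw": 0.6},
  {"tx": -0.33,"ty": -0.135,"tz": 0,"spin": 1,"claw": 0.6},
  {"tx": -0.33,"ty": -0.135,"tz": 0,"spin": 1,"claw": 0.6},
  {"tx": -0.33,"ty": -0.135,"tz": 0,"spin": 1,"claw": 0.6},
], force=20)

```text
time: 0.77
position: [0.4403, 0.4188, 0.4045]
tool_rot: [-0.457, -3.108, 0.0]
ft_force: [0.5, 0.6, -0.5]
grip_width: 0.608
```

step_arm([
  {"tx": 0,"ty": 0,"tz": 0,"spin": 0,"claw": 0.6},
  {"tx": 0,"ty": 0,"tz": 0,"spin": 0,"claw": 0.6},
])

```text
time: 0.93
position: [0.4419, 0.4174, 0.4043]
tool_rot: [0.468, 3.106, -0.002]
ft_force: [-0.2, 0.4, 0.2]
grip_width: 0.599
```

Run:
```python
from h import *
go(.485,.388,.15,-.29)
s=get_state();x,y=s['position'][:2]
c=cam('wrist');im=imaging.get_image('wrist');cv2.imwrite('pics/w1raw.png',im)
cv2.imwrite('pics/w1.png',rect('wrist',.35,.65,.1,.48,2000,z=.007,img=im,c=c))
```

```text
t 0.93 pos [0.4419 0.4174 0.4043] tip 0.2223 ang -0.299 grip 0.599 F [-0.2  0.4  0.2] tilt [ 0.    -0.001]
GO tx ty tz spin [-0.0498 -0.0153  0.0724] -0.53
```

View pics/w1.png

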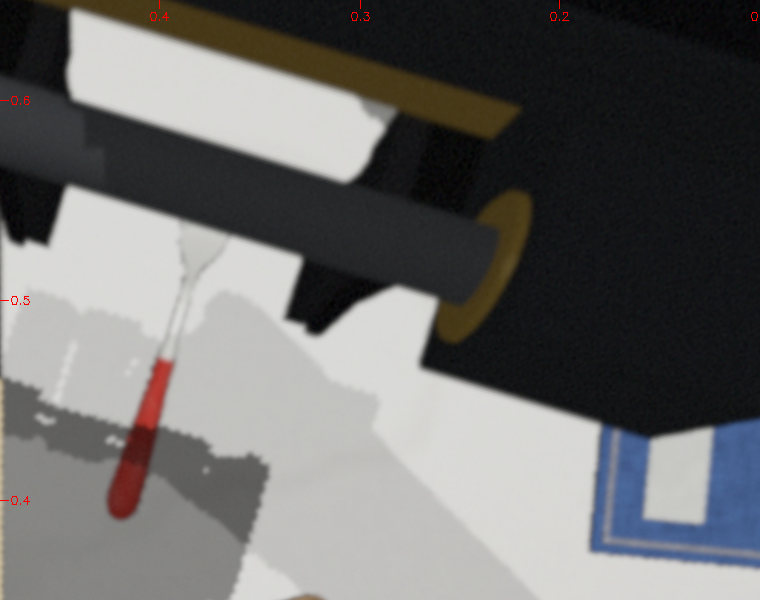

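Run:
```python
from h import *
go(.456,.4008,.06,-.28)
```

```text
t 0.98 pos [0.4397 0.4196 0.4043] tip 0.2223 ang -0.295 grip 0.598 F [-0.8  0.6 -0. ] tilt [-0.001 -0.   ]
GO tx ty tz spin [-0.0212 -0.0132  0.1623] -0.85
```

step_arm([
  {"tx": -0.02,"ty": -0.013,"tz": 0.04,"spin": -0.8,"claw": 0.6},
  {"tx": -0.02,"ty": -0.013,"tz": 0.08,"spin": -0.8,"claw": 0.6},
  {"tx": -0.02,"ty": -0.013,"tz": 0.12,"spin": -0.8,"claw": 0.6},
  {"tx": -0.02,"ty": -0.013,"tz": 0.16,"spin": -0.8,"claw": 0.6},
  {"tx": -0.02,"ty": -0.013,"tz": 0.16,"spin": -0.8,"claw": 0.6},
  {"tx": -0.02,"ty": -0.013,"tz": 0.16,"spin": -0.8,"claw": 0.6},
])

```text
time: 1.48
position: [0.4523, 0.4031, 0.2429]
tool_rot: [-0.431, -3.108, 0.006]
ft_force: [-0.2, 0.4, 0.9]
grip_width: 0.599
```

Run:
```python
from h import *
for i in range(4):
  go(.456,.4008,.004,-.28); im=imaging.get_image('wrist')
c=cam('wrist');cv2.imwrite('pics/w2.png',im)
print([w2px('wrist',p,c).round() for p in [(.456,.4008,.007),(.391,.4195,.007)]])
```

```text
t 1.48 pos [0.4523 0.4031 0.2429] tip 0.0609 ang -0.275 grip 0.599 F [-0.2  0.4  0.9] tilt [-0.005 -0.003]
GO tx ty tz spin [-0.0044 -0.0009  0.0569] 0.26
t 1.53 pos [0.4537 0.4037 0.2457] tip 0.0637 ang -0.276 grip 0.601 F [1.  0.1 0.4] tilt [-0.     0.001]
GO tx ty tz spin [-0.003  -0.0022  0.0597] 0.23
t 1.58 pos [0.4546 0.404  0.2475] tip 0.0655 ang -0.276 grip 0.602 F [-0.5 -0.1  0.9] tilt [0.002 0.003]
GO tx ty tz spin [-0.0022 -0.0029  0.0614] 0.21
t 1.63 pos [0.455  0.404  0.2482] tip 0.0662 ang -0.277 grip 0.596 F [-0.4 -0.   0.6] tilt [0.004 0.004]
GO tx ty tz spin [-0.0017 -0.0031  0.0622] 0.18
[array([312., 222.]), array([311., 126.])]
```

View pics/w2.png

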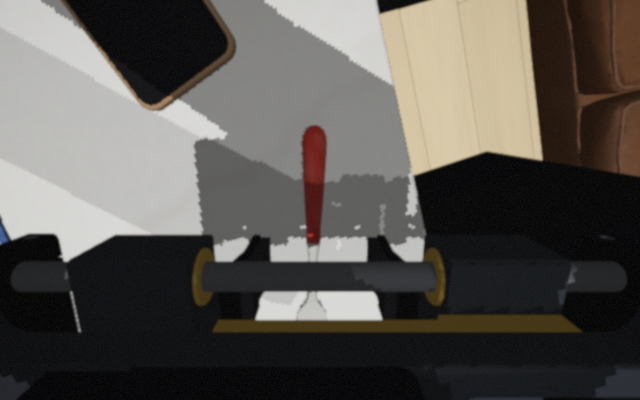

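step_arm([
  {"tx": -0.002,"ty": -0.003,"tz": 0.025,"spin": 0,"claw": 0.6},
  {"tx": -0.002,"ty": -0.003,"tz": 0.045,"spin": 0,"claw": 0.6},
  {"tx": -0.002,"ty": -0.003,"tz": 0.058,"spin": 0,"claw": 0.6},
  {"tx": -0.002,"ty": -0.003,"tz": 0.06,"spin": 0,"claw": 0.6},
  {"tx": -0.002,"ty": -0.003,"tz": 0.06,"spin": 0,"claw": 0.6},
])

```text
time: 2.1
position: [0.4557, 0.3991, 0.1853]
tool_rot: [0.435, 3.111, 0.001]
ft_force: [-0.3, -0.3, 0.4]
grip_width: 0.597
```

step_arm([
  {"tx": 0,"ty": 0,"tz": 0,"spin": 0,"claw": 0.0},
  {"tx": 0,"ty": 0,"tz": 0,"spin": 0,"claw": 0.0},
  {"tx": 0,"ty": 0,"tz": 0,"spin": 0,"claw": 0.0},
  {"tx": 0,"ty": 0,"tz": 0,"spin": 0,"claw": 0.0},
  {"tx": 0,"ty": 0,"tz": 0,"spin": 0,"claw": 0.0},
  {"tx": 0,"ty": 0,"tz": 0,"spin": 0,"claw": 0.0},
  {"tx": 0,"ty": 0,"tz": 0,"spin": 0,"claw": 0.0},
], force=20)

```text
time: 2.68
position: [0.4557, 0.3989, 0.1851]
tool_rot: [0.436, 3.111, 0.001]
ft_force: [-0.5, 0.5, 2.1]
grip_width: 0.225
```

Run:
```python
from h import *
go(.456,.4008,.004,-.28)
```

```text
t 2.68 pos [0.4557 0.3989 0.1851] tip 0.0031 ang -0.278 grip 0.225 F [-0.5  0.5  2.1] tilt [0. 0.]
GO tx ty tz spin [ 0.0003  0.0019 -0.0009] 0.1
```

step_arm([
  {"tx": 0,"ty": 0,"tz": -0.03,"spin": 0,"claw": 0.0},
  {"tx": 0,"ty": 0,"tz": -0.07,"spin": 0,"claw": 0.0},
  {"tx": 0,"ty": 0,"tz": -0.11,"spin": 0,"claw": 0.0},
  {"tx": 0,"ty": 0,"tz": -0.15,"spin": 0,"claw": 0.0},
  {"tx": 0,"ty": 0,"tz": -0.15,"spin": 0,"claw": 0.0},
  {"tx": 0,"ty": 0,"tz": -0.15,"spin": 0,"claw": 0.0},
])

```text
time: 3.18
position: [0.4563, 0.3993, 0.3381]
tool_rot: [0.435, 3.107, 0.008]
ft_force: [-0.1, -0.9, -1.2]
grip_width: 0.226
```

Run:
```python
from h import *
go(.457,.1306,.153,-.086)
```

```text
t 3.18 pos [0.4563 0.3993 0.3381] tip 0.1561 ang -0.278 grip 0.226 F [-0.1 -0.9 -1.2] tilt [0.004 0.005]
GO tx ty tz spin [-0.0745 -0.2582  0.0019] -11.02
```

step_arm([
  {"tx": -0.009,"ty": -0.032,"tz": 0,"spin": -2,"claw": 0.0},
  {"tx": -0.019,"ty": -0.065,"tz": 0,"spin": -4,"claw": 0.0},
  {"tx": -0.028,"ty": -0.098,"tz": 0,"spin": -6,"claw": 0.0},
  {"tx": -0.037,"ty": -0.13,"tz": 0,"spin": -8,"claw": 0.0},
  {"tx": -0.047,"ty": -0.163,"tz": 0,"spin": -10,"claw": 0.0},
  {"tx": -0.056,"ty": -0.195,"tz": 0,"spin": -11,"claw": 0.0},
  {"tx": -0.066,"ty": -0.228,"tz": 0,"spin": -11,"claw": 0.0},
  {"tx": -0.074,"ty": -0.258,"tz": 0,"spin": -11,"claw": 0.0},
])

```text
time: 3.85
position: [0.4551, 0.128, 0.3329]
tool_rot: [-0.136, -3.136, 0.003]
ft_force: [1.2, -0.2, -0.1]
grip_width: 0.223
```

step_arm([
  {"tx": 0,"ty": 0,"tz": 0.02,"spin": 0,"claw": 0.0},
  {"tx": 0,"ty": 0,"tz": 0.05,"spin": 0,"claw": 0.0},
  {"tx": 0,"ty": 0,"tz": 0.08,"spin": 0,"claw": 0.0},
  {"tx": 0,"ty": 0,"tz": 0.08,"spin": 0,"claw": 0.0},
  {"tx": 0,"ty": 0,"tz": 0.08,"spin": 0,"claw": 0.0},
  {"tx": 0,"ty": 0,"tz": 0.08,"spin": 0,"claw": 0.0},
])

```text
time: 4.35
position: [0.4561, 0.1306, 0.2552]
tool_rot: [0.135, 3.139, -0.0]
ft_force: [-0.4, 0.7, 0.4]
grip_width: 0.223
```

Run:
```python
from h import *
go(.457,.1306,.006,-.086)
c=cam('wrist');im=imaging.get_image('wrist')
a=rect('wrist',.33,.53,-.05,.2,2400,z=.003,img=im,c=c)
sd=rect('side',.33,.63,-.2,.2,2000,z=.003)
cv2.imwrite('pics/w3.png',a);cv2.imwrite('pics/s3.png',sd)
```

```text
t 4.35 pos [0.4561 0.1306 0.2552] tip 0.0732 ang -0.086 grip 0.223 F [-0.4  0.7  0.4] tilt [ 0. -0.]
GO tx ty tz spin [-0.0009  0.0001  0.0672] -0.0
```

View pics/w3.png

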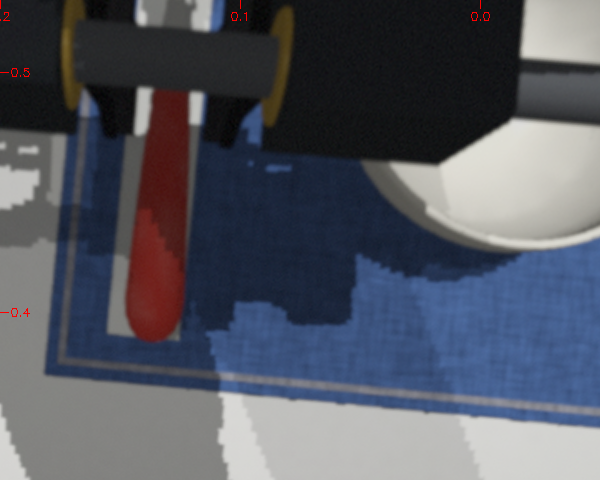

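Run:
```python
from h import *
go(.4598,.1339,.0065,-.089)
```

```text
t 4.45 pos [0.4567 0.1308 0.2563] tip 0.0743 ang -0.086 grip 0.223 F [ 0.9 -0.3 -0.9] tilt [0.002 0.001]
GO tx ty tz spin [-0.0027  0.0033  0.0678] 0.17
```

step_arm([
  {"tx": -0.003,"ty": 0.003,"tz": 0.02,"spin": 0,"claw": 0.0},
  {"tx": -0.003,"ty": 0.003,"tz": 0.04,"spin": 0,"claw": 0.0},
  {"tx": -0.003,"ty": 0.003,"tz": 0.056,"spin": 0,"claw": 0.0},
  {"tx": -0.003,"ty": 0.003,"tz": 0.064,"spin": 0,"claw": 0.0},
  {"tx": -0.003,"ty": 0.003,"tz": 0.066,"spin": 0,"claw": 0.0},
  {"tx": -0.003,"ty": 0.003,"tz": 0.066,"spin": 0,"claw": 0.0},
  {"tx": -0.003,"ty": 0.003,"tz": 0.066,"spin": 0,"claw": 0.0},
])

```text
time: 5.03
position: [0.4598, 0.1334, 0.1899]
tool_rot: [0.135, 3.137, 0.002]
ft_force: [-0.2, -0.6, -1.1]
grip_width: 0.225
```

Run:
```python
from h import *
go(.4598,.1339,.0065,-.089)
```

```text
t 5.03 pos [0.4598 0.1334 0.1899] tip 0.0079 ang -0.086 grip 0.225 F [-0.2 -0.6 -1.1] tilt [0.002 0.001]
GO tx ty tz spin [0.0001 0.0005 0.0014] 0.16
```

Lower the last millimetre, open to 0.5, then rise.

step_arm([
  {"tx": 0,"ty": 0,"tz": 0.001,"spin": 0,"claw": 0.0},
  {"tx": 0,"ty": 0,"tz": 0.001,"spin": 0,"claw": 0.0},
  {"tx": 0,"ty": 0,"tz": 0.001,"spin": 0,"claw": 0.5},
  {"tx": 0,"ty": 0,"tz": 0.001,"spin": 0,"claw": 0.5},
  {"tx": 0,"ty": 0,"tz": 0.001,"spin": 0,"claw": 0.5},
  {"tx": 0,"ty": 0,"tz": 0.001,"spin": 0,"claw": 0.5},
  {"tx": 0,"ty": 0,"tz": 0.001,"spin": 0,"claw": 0.5},
])

```text
time: 5.62
position: [0.4592, 0.1331, 0.1879]
tool_rot: [0.135, 3.138, 0.0]
ft_force: [-0.2, -0.1, 0.2]
grip_width: 0.474
```

step_arm([
  {"tx": 0,"ty": 0,"tz": -0.02,"spin": 0,"claw": 0.5},
  {"tx": 0,"ty": 0,"tz": -0.06,"spin": 0,"claw": 0.5},
  {"tx": 0,"ty": 0,"tz": -0.1,"spin": 0,"claw": 0.5},
  {"tx": 0,"ty": 0,"tz": -0.14,"spin": 0,"claw": 0.5},
  {"tx": 0,"ty": 0,"tz": -0.18,"spin": 0,"claw": 0.5},
  {"tx": 0,"ty": 0,"tz": -0.21,"spin": 0,"claw": 0.5},
  {"tx": 0,"ty": 0,"tz": -0.21,"spin": 0,"claw": 0.5},
])

```text
time: 6.2
position: [0.4608, 0.1334, 0.4049]
tool_rot: [0.135, 3.128, 0.009]
ft_force: [0.0, -0.2, 0.7]
grip_width: 0.501
```

Run:
```python
from h import *
go(.42,-.25,.21,-.15)
c=cam('wrist');im=imaging.get_image('wrist')
cv2.imwrite('pics/w4.png',rect('wrist',.33,.63,-.1,.25,1700,z=.003,img=im,c=c))
```

```text
t 6.2 pos [0.4608 0.1334 0.4049] tip 0.2229 ang -0.086 grip 0.501 F [ 0.  -0.2  0.7] tilt [0.011 0.005]
GO tx ty tz spin [ 0.0077 -0.3855  0.0104] 3.64
```

View pics/w4.png

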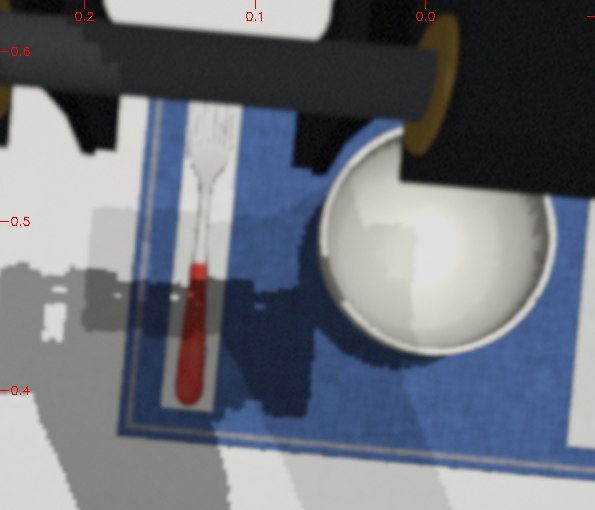

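step_arm([
  {"tx": 0,"ty": -0.33,"tz": 0,"spin": 4,"claw": 0.5},
  {"tx": 0,"ty": -0.33,"tz": 0,"spin": 4,"claw": 0.5},
  {"tx": 0,"ty": -0.33,"tz": 0,"spin": 4,"claw": 0.5},
  {"tx": 0,"ty": -0.33,"tz": 0,"spin": 4,"claw": 0.5},
  {"tx": 0,"ty": -0.33,"tz": 0,"spin": 4,"claw": 0.5},
  {"tx": 0,"ty": -0.33,"tz": 0,"spin": 4,"claw": 0.5},
  {"tx": 0,"ty": -0.33,"tz": 0,"spin": 4,"claw": 0.5},
  {"tx": 0,"ty": -0.33,"tz": 0,"spin": 4,"claw": 0.5},
])

```text
time: 6.92
position: [0.4294, -0.1979, 0.3965]
tool_rot: [-0.246, -3.13, -0.0]
ft_force: [1.2, -0.6, -0.6]
grip_width: 0.501
```

step_arm([
  {"tx": -0.025,"ty": -0.13,"tz": 0,"spin": 3,"claw": 0.5},
  {"tx": -0.025,"ty": -0.13,"tz": 0,"spin": 3,"claw": 0.5},
  {"tx": -0.025,"ty": -0.13,"tz": 0,"spin": 3,"claw": 0.5},
  {"tx": -0.025,"ty": -0.13,"tz": 0,"spin": 3,"claw": 0.5},
  {"tx": -0.025,"ty": -0.13,"tz": 0,"spin": 3,"claw": 0.5},
  {"tx": -0.025,"ty": -0.13,"tz": 0,"spin": 3,"claw": 0.5},
  {"tx": -0.025,"ty": -0.13,"tz": 0,"spin": 3,"claw": 0.5},
])

```text
time: 7.5
position: [0.4355, -0.3263, 0.3967]
tool_rot: [-0.324, -3.123, -0.003]
ft_force: [-0.3, 0.8, -0.1]
grip_width: 0.5
```

Run:
```python
from h import *
go(.46,-.395,.21,-.2)
c=cam('wrist');im=imaging.get_image('wrist')
cv2.imwrite('pics/w5.png',rect('wrist',.33,.65,-.52,-.2,1800,z=.007,img=im,c=c))
```

```text
t 7.5 pos [ 0.4355 -0.3263  0.3967] tip 0.2147 ang -0.207 grip 0.5 F [-0.3  0.8 -0.1] tilt [-0.001  0.002]
GO tx ty tz spin [-0.0381 -0.0622  0.0045] -0.38
```

View pics/w5.png

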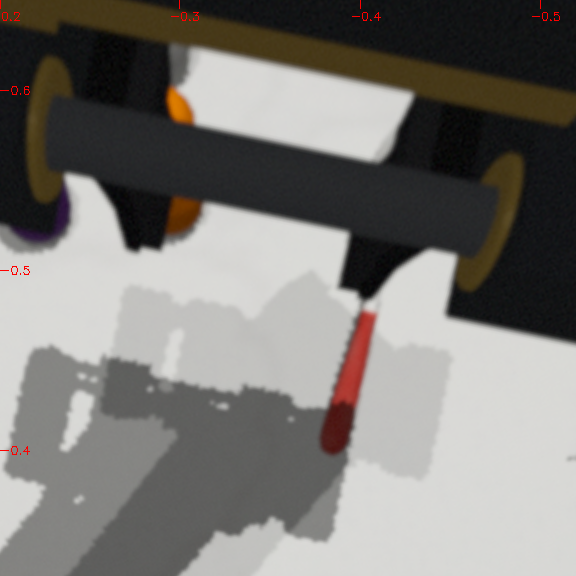

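Run:
```python
from h import *
go(.44,-.395,.08,-.26)
```

```text
t 7.55 pos [ 0.4357 -0.3262  0.397 ] tip 0.215 ang -0.206 grip 0.504 F [-0.3  0.2  0.7] tilt [-0.001  0.002]
GO tx ty tz spin [-0.0185 -0.0667  0.1349] 3.11
```

step_arm([
  {"tx": -0.009,"ty": -0.033,"tz": 0.0,"spin": 3,"claw": 0.5},
  {"tx": -0.018,"ty": -0.067,"tz": 0.01,"spin": 3,"claw": 0.5},
  {"tx": -0.018,"ty": -0.067,"tz": 0.05,"spin": 3,"claw": 0.5},
  {"tx": -0.018,"ty": -0.067,"tz": 0.09,"spin": 3,"claw": 0.5},
  {"tx": -0.018,"ty": -0.067,"tz": 0.13,"spin": 3,"claw": 0.5},
  {"tx": -0.018,"ty": -0.067,"tz": 0.135,"spin": 3,"claw": 0.5},
  {"tx": -0.018,"ty": -0.067,"tz": 0.135,"spin": 3,"claw": 0.5},
  {"tx": -0.018,"ty": -0.067,"tz": 0.135,"spin": 3,"claw": 0.5},
])

```text
time: 8.22
position: [0.4398, -0.3969, 0.2644]
tool_rot: [0.406, 3.113, -0.001]
ft_force: [0.2, 0.1, 1.2]
grip_width: 0.5
```

Run:
```python
from h import *
go(.44,-.395,.08,-.26)
c=cam('wrist');im=imaging.get_image('wrist')
a=rect('wrist',.38,.54,-.5,-.3,2500,z=.007,img=im,c=c)
b=rect('scene',.38,.6,-.48,-.3,2500,z=.007)[:400,:290]
cv2.imwrite('pics/w6.png',a)
# red centreline
hsv=cv2.cvtColor(im,cv2.COLOR_BGR2HSV);m=((hsv[...,0]<8)|(hsv[...,0]>172))&(hsv[...,1]>140)
n,l,st,ce=cv2.connectedComponentsWithStats(m.astype(np.uint8));i=1+st[1:,4].argmax();v,u=np.nonzero(l==i)
P=np.array([px2w('wrist',a,b,.007,c)[:2] for a,b in zip(u,v)]);mu=P.mean(0);w,V=np.linalg.eigh(np.cov(P.T));d=V[:,1]*np.sign(V[0,1]);t=(P-mu)@d
print(st[i],mu,'ang',np.arctan2(d[1],d[0]),'end',mu+d*t.min(),mu+d*t.max())
```

```text
t 8.22 pos [ 0.4398 -0.3969  0.2644] tip 0.0824 ang -0.259 grip 0.5 F [0.2 0.1 1.2] tilt [ 0.002 -0.001]
GO tx ty tz spin [0.0003 0.0019 0.0024] 0.04
[ 311  158   19  104 1517] [ 0.43300109 -0.39282718] ang -0.2530442589145042 end [ 0.39877351 -0.38397637] [ 0.47820947 -0.40451749]
```

View pics/w6.png

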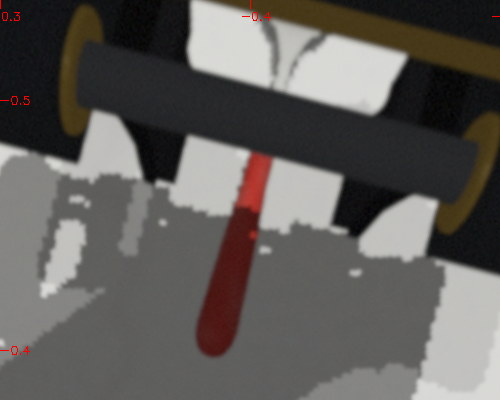

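step_arm([
  {"tx": 0,"ty": 0.002,"tz": 0.03,"spin": 0,"claw": 0.5},
  {"tx": 0,"ty": 0.002,"tz": 0.055,"spin": 0,"claw": 0.5},
  {"tx": 0,"ty": 0.002,"tz": 0.07,"spin": 0,"claw": 0.5},
  {"tx": 0,"ty": 0.002,"tz": 0.077,"spin": 0,"claw": 0.5},
  {"tx": 0,"ty": 0.002,"tz": 0.078,"spin": 0,"claw": 0.5},
  {"tx": 0,"ty": 0.002,"tz": 0.078,"spin": 0,"claw": 0.5},
])

```text
time: 8.82
position: [0.4398, -0.3958, 0.1858]
tool_rot: [0.408, 3.114, -0.001]
ft_force: [0.4, 0.3, 0.5]
grip_width: 0.5
```

step_arm([
  {"tx": 0,"ty": 0,"tz": 0,"spin": 0,"claw": 0.0},
  {"tx": 0,"ty": 0,"tz": 0,"spin": 0,"claw": 0.0},
  {"tx": 0,"ty": 0,"tz": 0,"spin": 0,"claw": 0.0},
  {"tx": 0,"ty": 0,"tz": 0,"spin": 0,"claw": 0.0},
  {"tx": 0,"ty": 0,"tz": 0,"spin": 0,"claw": 0.0},
  {"tx": 0,"ty": 0,"tz": 0,"spin": 0,"claw": 0.0},
], force=25)

```text
time: 9.32
position: [0.4397, -0.3955, 0.1853]
tool_rot: [0.408, 3.114, -0.0]
ft_force: [-0.1, -0.1, 2.8]
grip_width: 0.234
```

Run:
```python
from h import *
go(.44,-.395,.0035,-.255)
```

```text
t 9.32 pos [ 0.4397 -0.3955  0.1853] tip 0.0033 ang -0.261 grip 0.234 F [-0.1 -0.1  2.8] tilt [ 0.001 -0.   ]
GO tx ty tz spin [-0.0002  0.0006 -0.0002] -0.33
```

step_arm([
  {"tx": 0,"ty": 0,"tz": -0.03,"spin": 0,"claw": 0.0},
  {"tx": 0,"ty": 0,"tz": -0.07,"spin": 0,"claw": 0.0},
  {"tx": 0,"ty": 0,"tz": -0.11,"spin": 0,"claw": 0.0},
  {"tx": 0,"ty": 0,"tz": -0.15,"spin": 0,"claw": 0.0},
  {"tx": 0,"ty": 0,"tz": -0.15,"spin": 0,"claw": 0.0},
  {"tx": 0,"ty": 0,"tz": -0.15,"spin": 0,"claw": 0.0},
])

```text
time: 9.82
position: [0.4398, -0.396, 0.3372]
tool_rot: [0.408, 3.11, -0.002]
ft_force: [0.7, 1.4, -0.6]
grip_width: 0.233
```

Run:
```python
from h import *
go(.4149,-.1033,.153,-.089)
```

```text
t 9.82 pos [ 0.4398 -0.396   0.3372] tip 0.1552 ang -0.261 grip 0.233 F [ 0.7  1.4 -0.6] tilt [ 0.005 -0.002]
GO tx ty tz spin [0.0995 0.2764 0.0015] -9.84
```

step_arm([
  {"tx": 0.012,"ty": 0.035,"tz": 0,"spin": -2,"claw": 0.0},
  {"tx": 0.025,"ty": 0.07,"tz": 0,"spin": -4,"claw": 0.0},
  {"tx": 0.037,"ty": 0.104,"tz": 0,"spin": -6,"claw": 0.0},
  {"tx": 0.05,"ty": 0.138,"tz": 0,"spin": -8,"claw": 0.0},
  {"tx": 0.062,"ty": 0.173,"tz": 0,"spin": -9,"claw": 0.0},
  {"tx": 0.075,"ty": 0.208,"tz": 0,"spin": -10,"claw": 0.0},
  {"tx": 0.087,"ty": 0.242,"tz": 0,"spin": -10,"claw": 0.0},
  {"tx": 0.1,"ty": 0.276,"tz": 0,"spin": -10,"claw": 0.0},
])

```text
time: 10.48
position: [0.4128, -0.1006, 0.3333]
tool_rot: [-0.134, -3.137, -0.0]
ft_force: [0.5, 0.7, -0.2]
grip_width: 0.236
```

step_arm([
  {"tx": 0,"ty": 0,"tz": 0.02,"spin": 0,"claw": 0.0},
  {"tx": 0,"ty": 0,"tz": 0.05,"spin": 0,"claw": 0.0},
  {"tx": 0,"ty": 0,"tz": 0.08,"spin": 0,"claw": 0.0},
  {"tx": 0,"ty": 0,"tz": 0.08,"spin": 0,"claw": 0.0},
  {"tx": 0,"ty": 0,"tz": 0.08,"spin": 0,"claw": 0.0},
  {"tx": 0,"ty": 0,"tz": 0.08,"spin": 0,"claw": 0.0},
])

```text
time: 10.98
position: [0.4142, -0.103, 0.2552]
tool_rot: [-0.136, -3.138, 0.001]
ft_force: [1.1, 0.0, 0.3]
grip_width: 0.237
```

Run:
```python
from h import *
go(.4149,-.1033,.0068,-.089); print(np.round(get_state()['joint_positions'],3))
c=cam('wrist');im=imaging.get_image('wrist')
cv2.imwrite('pics/w7.png',rect('wrist',.33,.5,-.2,.0,2500,z=.003,img=im,c=c))
```

```text
t 10.98 pos [ 0.4142 -0.103   0.2552] tip 0.0732 ang -0.087 grip 0.237 F [1.1 0.  0.3] tilt [-0. -0.]
GO tx ty tz spin [-0.0008 -0.0002  0.0664] 0.14
[-0.49  -0.046  0.667  2.173  0.034  1.006  1.642]
```

View pics/w7.png

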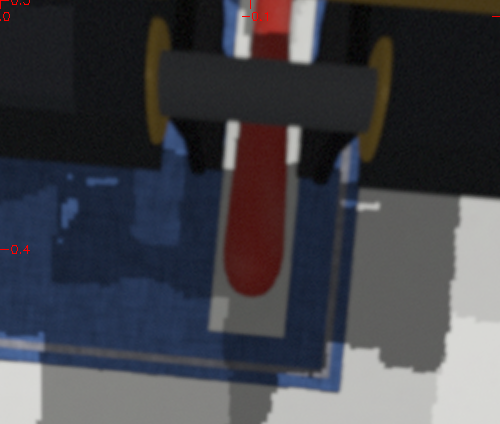

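step_arm([
  {"tx": 0,"ty": 0,"tz": 0.02,"spin": 0,"claw": 0.0},
  {"tx": 0,"ty": 0,"tz": 0.04,"spin": 0,"claw": 0.0},
  {"tx": 0,"ty": 0,"tz": 0.056,"spin": 0,"claw": 0.0},
  {"tx": 0,"ty": 0,"tz": 0.064,"spin": 0,"claw": 0.0},
  {"tx": 0,"ty": 0,"tz": 0.066,"spin": 0,"claw": 0.0},
  {"tx": 0,"ty": 0,"tz": 0.066,"spin": 0,"claw": 0.0},
  {"tx": 0,"ty": 0,"tz": 0.066,"spin": 0,"claw": 0.0},
])

```text
time: 11.62
position: [0.4148, -0.103, 0.1898]
tool_rot: [0.136, 3.137, 0.0]
ft_force: [0.5, 0.7, 0.0]
grip_width: 0.231
```

Run:
```python
from h import *
go(.4141,-.1026,.0065,-.089)
```

```text
t 11.62 pos [ 0.4148 -0.103   0.1898] tip 0.0078 ang -0.086 grip 0.231 F [0.5 0.7 0. ] tilt [0.002 0.   ]
GO tx ty tz spin [0.0007 0.0004 0.0013] 0.15
```

step_arm([
  {"tx": 0,"ty": 0,"tz": 0.001,"spin": 0,"claw": 0.0},
  {"tx": 0,"ty": 0,"tz": 0.001,"spin": 0,"claw": 0.0},
  {"tx": 0,"ty": 0,"tz": 0.001,"spin": 0,"claw": 0.5},
  {"tx": 0,"ty": 0,"tz": 0.001,"spin": 0,"claw": 0.5},
  {"tx": 0,"ty": 0,"tz": 0.001,"spin": 0,"claw": 0.5},
  {"tx": 0,"ty": 0,"tz": 0.001,"spin": 0,"claw": 0.5},
  {"tx": 0,"ty": 0,"tz": 0.001,"spin": 0,"claw": 0.5},
])

```text
time: 12.2
position: [0.414, -0.1029, 0.1878]
tool_rot: [0.135, 3.139, 0.0]
ft_force: [-0.1, -0.3, 0.5]
grip_width: 0.474
```

step_arm([
  {"tx": 0,"ty": 0,"tz": -0.02,"spin": 0,"claw": 0.5},
  {"tx": 0,"ty": 0,"tz": -0.06,"spin": 0,"claw": 0.5},
  {"tx": 0,"ty": 0,"tz": -0.1,"spin": 0,"claw": 0.5},
  {"tx": 0,"ty": 0,"tz": -0.14,"spin": 0,"claw": 0.5},
  {"tx": 0,"ty": 0,"tz": -0.18,"spin": 0,"claw": 0.5},
  {"tx": 0,"ty": 0,"tz": -0.21,"spin": 0,"claw": 0.5},
  {"tx": 0,"ty": 0,"tz": -0.21,"spin": 0,"claw": 0.5},
])

```text
time: 12.78
position: [0.4156, -0.1035, 0.4041]
tool_rot: [0.135, 3.127, 0.003]
ft_force: [1.0, -0.2, 0.3]
grip_width: 0.502
```

step_arm([
  {"tx": -0.04,"ty": 0.04,"tz": 0,"spin": 0,"claw": 1.0},
  {"tx": -0.05,"ty": 0.08,"tz": 0,"spin": 0,"claw": 1.0},
  {"tx": -0.05,"ty": 0.12,"tz": 0,"spin": 0,"claw": 1.0},
  {"tx": -0.05,"ty": 0.16,"tz": 0,"spin": 0,"claw": 1.0},
  {"tx": -0.05,"ty": 0.2,"tz": 0,"spin": 0,"claw": 1.0},
  {"tx": -0.06,"ty": 0.23,"tz": 0,"spin": 0,"claw": 1.0},
  {"tx": -0.06,"ty": 0.23,"tz": 0,"spin": 0,"claw": 1.0},
  {"tx": -0.06,"ty": 0.23,"tz": 0,"spin": 0,"claw": 1.0},
])

```text
time: 13.45
position: [0.4935, 0.1237, 0.3965]
tool_rot: [-0.128, -3.138, 0.003]
ft_force: [-0.7, -0.3, 1.2]
grip_width: 0.972
```

Run:
```python
from h import *
go(.632,.262,.21,-.089)
c=cam('wrist');im=imaging.get_image('wrist');cv2.imwrite('pics/w8raw.png',im)
w=rect('wrist',.36,.66,-.2,.22,1400,z=.003,img=im,c=c)
s=rect('scene',.36,.62,-.2,.2,1500,z=.003)
cv2.imwrite('pics/s8.png',cv2.resize(s,None,fx=1.3,fy=1.3))
```

```text
t 13.45 pos [0.4935 0.1237 0.3965] tip 0.2145 ang -0.081 grip 0.972 F [-0.7 -0.3  1.2] tilt [-0.002 -0.002]
GO tx ty tz spin [-0.1268  0.1492  0.0041] 0.43
```

View pics/s8.png

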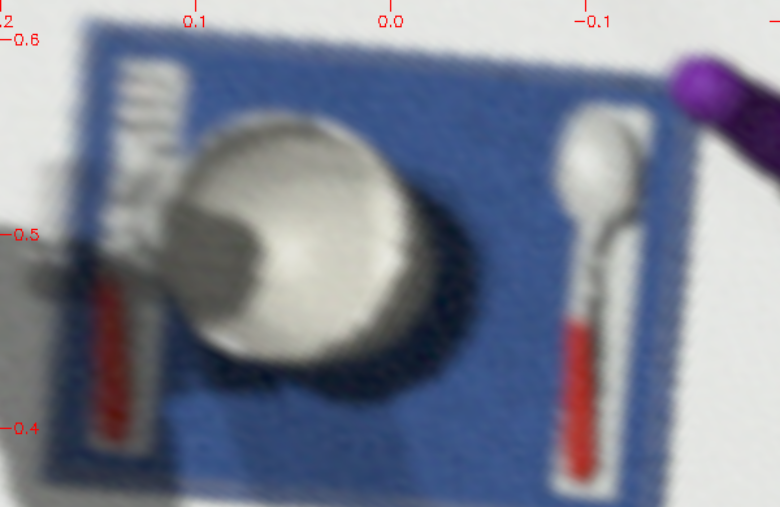

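step_arm([
  {"tx": -0.03,"ty": 0.037,"tz": 0,"spin": 0,"claw": 1.0},
  {"tx": -0.06,"ty": 0.075,"tz": 0,"spin": 0,"claw": 1.0},
  {"tx": -0.09,"ty": 0.11,"tz": 0,"spin": 0,"claw": 1.0},
  {"tx": -0.12,"ty": 0.15,"tz": 0,"spin": 0,"claw": 1.0},
  {"tx": -0.125,"ty": 0.15,"tz": 0,"spin": 0,"claw": 1.0},
  {"tx": -0.125,"ty": 0.15,"tz": 0,"spin": 0,"claw": 1.0},
  {"tx": -0.125,"ty": 0.15,"tz": 0,"spin": 0,"claw": 1.0},
])

```text
time: 14.13
position: [0.6318, 0.2588, 0.3963]
tool_rot: [-0.138, -3.137, 0.004]
ft_force: [-0.1, -1.4, 0.7]
grip_width: 1.002
```

Run:
```python
from h import *
go(.632,.262,.14,-.089)
c=cam('wrist');im=imaging.get_image('wrist')
for P in [(.632,.262)]:
  for z in (.115,.0):
    q=np.array([w2px('wrist',(P[0]+.033*np.cos(a),P[1]+.033*np.sin(a),z),c) for a in np.linspace(0,6.283,40)]);cv2.polylines(im,[q.astype(np.int32)],True,(0,0,255),1)
cv2.imwrite('pics/w9.png',im)
```

```text
t 14.13 pos [0.6318 0.2588 0.3963] tip 0.2143 ang -0.088 grip 1.002 F [-0.1 -1.4  0.7] tilt [-0.001 -0.003]
GO tx ty tz spin [0.     0.0034 0.0743] 0.08
```

View pics/w9.png

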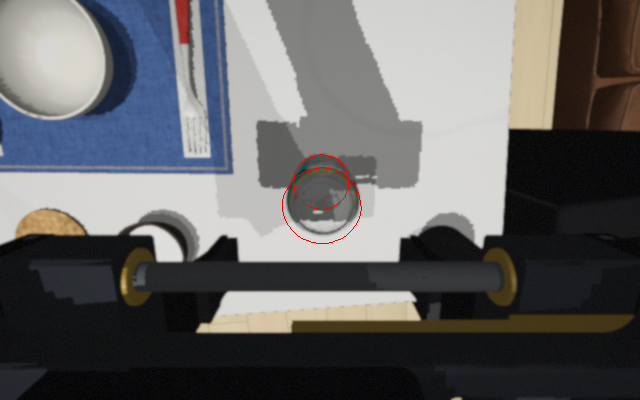

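step_arm([
  {"tx": 0,"ty": 0.003,"tz": 0.035,"spin": 0,"claw": 1.0},
  {"tx": 0,"ty": 0.003,"tz": 0.07,"spin": 0,"claw": 1.0},
  {"tx": 0,"ty": 0.003,"tz": 0.1,"spin": 0,"claw": 1.0},
  {"tx": 0,"ty": 0.003,"tz": 0.13,"spin": 0,"claw": 1.0},
  {"tx": 0,"ty": 0.003,"tz": 0.15,"spin": 0,"claw": 1.0},
  {"tx": 0,"ty": 0.003,"tz": 0.158,"spin": 0,"claw": 1.0},
  {"tx": 0,"ty": 0.003,"tz": 0.158,"spin": 0,"claw": 1.0},
  {"tx": 0,"ty": 0.003,"tz": 0.158,"spin": 0,"claw": 1.0},
])

```text
time: 14.85
position: [0.6316, 0.2616, 0.2414]
tool_rot: [0.138, 3.137, 0.001]
ft_force: [-0.3, 0.0, 0.8]
grip_width: 1.0
```

step_arm([
  {"tx": 0,"ty": 0,"tz": 0,"spin": 0,"claw": 0.5},
  {"tx": 0,"ty": 0,"tz": 0,"spin": 0,"claw": 0.5},
  {"tx": 0,"ty": 0,"tz": 0,"spin": 0,"claw": 0.5},
  {"tx": 0,"ty": 0,"tz": 0,"spin": 0,"claw": 0.5},
  {"tx": 0,"ty": 0,"tz": 0,"spin": 0,"claw": 0.5},
], force=30)

```text
time: 15.27
position: [0.6316, 0.2626, 0.2406]
tool_rot: [0.136, 3.138, 0.0]
ft_force: [-1.2, -0.4, 2.5]
grip_width: 0.734
```

Run:
```python
from h import *
go(.632,.262,.0565,-.089)
```

```text
t 15.27 pos [0.6316 0.2626 0.2406] tip 0.0586 ang -0.086 grip 0.734 F [-1.2 -0.4  2.5] tilt [0.001 0.   ]
GO tx ty tz spin [-0.0005 -0.0006  0.0021] 0.15
```

step_arm([
  {"tx": 0,"ty": 0,"tz": -0.03,"spin": 0,"claw": 0.5},
  {"tx": 0,"ty": 0,"tz": -0.06,"spin": 0,"claw": 0.5},
  {"tx": 0,"ty": 0,"tz": -0.1,"spin": 0,"claw": 0.5},
  {"tx": 0,"ty": 0,"tz": -0.13,"spin": 0,"claw": 0.5},
  {"tx": 0,"ty": 0,"tz": -0.13,"spin": 0,"claw": 0.5},
  {"tx": 0,"ty": 0,"tz": -0.13,"spin": 0,"claw": 0.5},
])

```text
time: 15.77
position: [0.6316, 0.2628, 0.3713]
tool_rot: [0.135, 3.136, 0.003]
ft_force: [0.2, 0.1, -5.4]
grip_width: 0.734
```

Run:
```python
from h import *
go(.60,-.078,.1886,-.089)
```

```text
t 15.77 pos [0.6316 0.2628 0.3713] tip 0.1893 ang -0.086 grip 0.734 F [ 0.2  0.1 -5.4] tilt [0.003 0.002]
GO tx ty tz spin [ 2.100e-03 -3.423e-01  1.000e-04] 0.16
```

step_arm([
  {"tx": -0.014,"ty": -0.034,"tz": 0,"spin": 0,"claw": 0.5},
  {"tx": -0.028,"ty": -0.068,"tz": 0,"spin": 0,"claw": 0.5},
  {"tx": -0.042,"ty": -0.102,"tz": 0,"spin": 0,"claw": 0.5},
  {"tx": -0.056,"ty": -0.136,"tz": 0,"spin": 0,"claw": 0.5},
  {"tx": -0.07,"ty": -0.17,"tz": 0,"spin": 0,"claw": 0.5},
  {"tx": -0.087,"ty": -0.2,"tz": 0,"spin": 0,"claw": 0.5},
  {"tx": -0.087,"ty": -0.216,"tz": 0,"spin": 0,"claw": 0.5},
  {"tx": -0.087,"ty": -0.216,"tz": 0,"spin": 0,"claw": 0.5},
])

```text
time: 16.43
position: [0.6988, 0.0325, 0.3664]
tool_rot: [-0.15, -3.133, 0.01]
ft_force: [0.1, -1.6, -4.4]
grip_width: 0.733
```

Run:
```python
from h import *
go(.681,-.078,.0655,-.089)
c=cam('wrist');im=imaging.get_image('wrist');cv2.imwrite('pics/w10.png',im)
hsv=cv2.cvtColor(im,cv2.COLOR_BGR2HSV)
u,v=w2px('wrist',(.681,-.078,.006),c).astype(int);print(u,v,hsv[v,u])
m=((hsv[...,0]>5)&(hsv[...,0]<20)&(hsv[...,1]>70)).astype(np.uint8);m[:,:]*= 1
n,l,st,ce=cv2.connectedComponentsWithStats(m);
for i in range(1,n):
  if st[i,4]>300: print(st[i],ce[i])
cnt=np.argwhere(l==l[v,u]);P=np.array([px2w('wrist',b,a,.006,c)[:2] for a,b in cnt]);print(cv2.minEnclosingCircle(P.astype(np.float32)))
q=np.array([w2px('wrist',(.681+.046*np.cos(a),-.078+.046*np.sin(a),.006),c) for a in np.linspace(0,6.283,40)]);cv2.polylines(im,[q.astype(np.int32)],True,(0,0,255),1)
cv2.imwrite('pics/w10.png',im)
```

```text
t 16.43 pos [0.6988 0.0325 0.3664] tip 0.1844 ang -0.096 grip 0.733 F [ 0.1 -1.6 -4.4] tilt [-0.005 -0.006]
GO tx ty tz spin [ 0.0065 -0.1109  0.1196] -0.39
216 183 [ 17 123 170]
[ 177  139   84   83 5399] [218.05593628 180.23948879]
((0.6793351173400879, -0.07578307390213013), 0.04534269496798515)
```

View pics/w10.png

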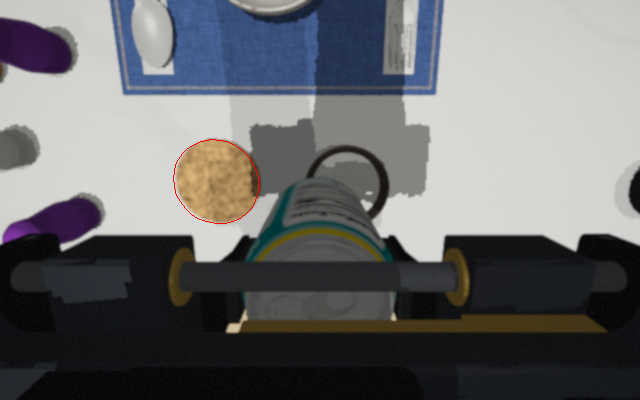

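step_arm([
  {"tx": 0.004,"ty": -0.035,"tz": 0,"spin": 0,"claw": 0.5},
  {"tx": 0.008,"ty": -0.07,"tz": 0,"spin": 0,"claw": 0.5},
  {"tx": 0.009,"ty": -0.1,"tz": 0.01,"spin": 0,"claw": 0.5},
  {"tx": 0.009,"ty": -0.111,"tz": 0.03,"spin": 0,"claw": 0.5},
  {"tx": 0.009,"ty": -0.111,"tz": 0.06,"spin": 0,"claw": 0.5},
  {"tx": 0.009,"ty": -0.111,"tz": 0.09,"spin": 0,"claw": 0.5},
  {"tx": 0.009,"ty": -0.111,"tz": 0.09,"spin": 0,"claw": 0.5},
  {"tx": 0.009,"ty": -0.111,"tz": 0.09,"spin": 0,"claw": 0.5},
])

```text
time: 17.15
position: [0.6796, -0.0673, 0.2763]
tool_rot: [-0.131, -3.131, -0.002]
ft_force: [0.5, -0.1, -3.9]
grip_width: 0.732
```

step_arm([
  {"tx": 0,"ty": 0,"tz": 0,"spin": 0,"claw": 0.5},
  {"tx": 0,"ty": 0,"tz": 0,"spin": 0,"claw": 0.5},
])

```text
time: 17.32
position: [0.6818, -0.069, 0.282]
tool_rot: [0.133, 3.135, 0.0]
ft_force: [0.2, -0.3, -3.8]
grip_width: 0.734
```

Run:
```python
from h import *
go(.678,-.077,.065,-.089)
```

```text
t 17.32 pos [ 0.6818 -0.069   0.282 ] tip 0.1 ang -0.085 grip 0.734 F [ 0.2 -0.3 -3.8] tilt [0.004 0.   ]
GO tx ty tz spin [ 0.0032 -0.0083  0.035 ] 0.23
```

step_arm([
  {"tx": 0.003,"ty": -0.008,"tz": 0.0,"spin": 0,"claw": 0.5},
  {"tx": 0.003,"ty": -0.008,"tz": 0.01,"spin": 0,"claw": 0.5},
  {"tx": 0.003,"ty": -0.008,"tz": 0.02,"spin": 0,"claw": 0.5},
  {"tx": 0.003,"ty": -0.008,"tz": 0.03,"spin": 0,"claw": 0.5},
  {"tx": 0.003,"ty": -0.008,"tz": 0.033,"spin": 0,"claw": 0.5},
  {"tx": 0.003,"ty": -0.008,"tz": 0.033,"spin": 0,"claw": 0.5},
  {"tx": 0.003,"ty": -0.008,"tz": 0.033,"spin": 0,"claw": 0.5},
])

```text
time: 17.9
position: [0.677, -0.0777, 0.2464]
tool_rot: [-0.136, -3.138, 0.001]
ft_force: [-1.5, -0.8, -1.2]
grip_width: 0.729
```

Run:
```python
from h import *
go(.678,-.077,.065,-.089)
```

```text
t 17.9 pos [ 0.677  -0.0777  0.2464] tip 0.0644 ang -0.086 grip 0.729 F [-1.5 -0.8 -1.2] tilt [-0.001 -0.   ]
GO tx ty tz spin [-0.001   0.0008 -0.0006] 0.14
```

Weight is going onto the coaster (wrist load down from 4 to 1.2 N); release and rise.

step_arm([
  {"tx": 0,"ty": 0,"tz": 0,"spin": 0,"claw": 0.5},
  {"tx": 0,"ty": 0,"tz": 0,"spin": 0,"claw": 1.0},
  {"tx": 0,"ty": 0,"tz": 0,"spin": 0,"claw": 1.0},
  {"tx": 0,"ty": 0,"tz": 0,"spin": 0,"claw": 1.0},
  {"tx": 0,"ty": 0,"tz": 0,"spin": 0,"claw": 1.0},
  {"tx": 0,"ty": 0,"tz": 0,"spin": 0,"claw": 1.0},
])

```text
time: 18.4
position: [0.6774, -0.0772, 0.2471]
tool_rot: [0.135, 3.138, 0.001]
ft_force: [0.8, 0.2, -0.9]
grip_width: 0.972
```

step_arm([
  {"tx": 0,"ty": 0,"tz": -0.02,"spin": 0,"claw": 1.0},
  {"tx": 0,"ty": 0,"tz": -0.06,"spin": 0,"claw": 1.0},
  {"tx": 0,"ty": 0,"tz": -0.1,"spin": 0,"claw": 1.0},
  {"tx": 0,"ty": 0,"tz": -0.14,"spin": 0,"claw": 1.0},
  {"tx": 0,"ty": 0,"tz": -0.16,"spin": 0,"claw": 1.0},
  {"tx": 0,"ty": 0,"tz": -0.16,"spin": 0,"claw": 1.0},
  {"tx": 0,"ty": 0,"tz": -0.16,"spin": 0,"claw": 1.0},
])

```text
time: 18.98
position: [0.6774, -0.0776, 0.4088]
tool_rot: [0.135, 3.135, 0.001]
ft_force: [0.4, 0.3, -1.3]
grip_width: 1.002
```

Run:
```python
from h import *
go(.627,-.287,.215,-.089)
c=cam('wrist');im=imaging.get_image('wrist')
for r,z in((.046,.006),(.033,.006),(.033,.121)):
  q=np.array([w2px('wrist',(.680+r*np.cos(a),-.077+r*np.sin(a),z),c) for a in np.linspace(0,6.283,60)]);cv2.polylines(im,[(q*8).astype(np.int32)],True,(0,0,255),1,shift=3)
cv2.imwrite('pics/w11.png',im[:,100:540])
```

```text
t 18.98 pos [ 0.6774 -0.0776  0.4088] tip 0.2268 ang -0.086 grip 1.002 F [ 0.4  0.3 -1.3] tilt [0.004 0.   ]
GO tx ty tz spin [ 0.0322 -0.2129  0.0115] 0.16
```

View pics/w11.png

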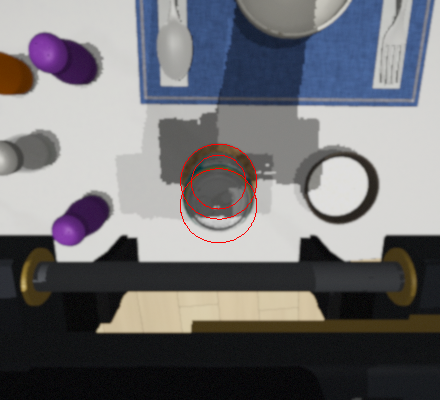

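Run:
```python
from h import *
c=cam('wrist');im=imaging.get_image('wrist');hsv=cv2.cvtColor(im,cv2.COLOR_BGR2HSV)
print(w2px('wrist',(.680,-.077,.006),c),w2px('wrist',(.680,-.077,.121),c),w2px('wrist',(.680-.033,-.074,.006),c),w2px('wrist',(.680+.026,-.079,.121),c))
for v in range(138,248,2): print(v,*[im[v,u].tolist() for u in (314,318,322)],hsv[v,318])
```

```text
[318.06454478 184.04257069] [317.88459835 208.63785755] [318.21125741 156.3585696 ] [318.14599167 237.31558763]
138 [93, 95, 95] [107, 110, 111] [131, 133, 133] [ 23   9 111]
140 [92, 94, 93] [112, 115, 115] [130, 132, 132] [ 30   7 115]
142 [91, 93, 93] [122, 123, 124] [131, 133, 133] [ 15   4 124]
144 [88, 90, 93] [113, 116, 120] [123, 126, 129] [ 13  15 120]
146 [54, 70, 84] [61, 82, 101] [74, 94, 111] [ 16 101 101]
148 [40, 63, 83] [49, 76, 100] [56, 87, 113] [ 16 130 100]
150 [39, 62, 81] [49, 78, 101] [54, 86, 112] [ 17 131 101]
152 [44, 67, 87] [53, 83, 107] [54, 82, 108] [ 17 129 107]
154 [59, 76, 84] [64, 78, 85] [58, 76, 85] [20 63 85]
156 [75, 77, 75] [78, 80, 79] [76, 81, 79] [45  6 80]
158 [76, 78, 77] [78, 81, 79] [79, 82, 81] [50  9 81]
160 [69, 69, 69] [73, 74, 75] [77, 80, 80] [15  7 75]
162 [80, 82, 81] [82, 84, 83] [84, 86, 85] [45  6 84]
164 [87, 89, 88] [83, 85, 83] [85, 86, 85] [60  6 85]
166 [79, 80, 63] [79, 79, 63] [78, 79, 63] [90 52 79]
168 [58, 74, 64] [54, 76, 67] [59, 76, 63] [42 74 76]
170 [42, 83, 91] [50, 84, 91] [40, 82, 90] [ 25 115  91]
172 [81, 84
[... 1538 characters left out ...]
 196, 195] [194, 195, 195] [ 45   3 196]
228 [172, 172, 172] [178, 180, 179] [184, 185, 185] [ 45   3 180]
230 [109, 110, 110] [130, 131, 130] [126, 128, 127] [ 60   2 131]
232 [136, 137, 136] [138, 139, 138] [135, 136, 136] [ 60   2 139]
234 [200, 203, 203] [198, 199, 200] [200, 202, 201] [ 15   3 200]
236 [214, 217, 217] [213, 216, 217] [213, 216, 216] [ 23   5 217]
238 [215, 217, 218] [214, 216, 217] [214, 216, 217] [ 20   4 217]
240 [214, 216, 218] [214, 216, 217] [214, 217, 217] [ 20   4 217]
242 [214, 216, 217] [213, 216, 217] [214, 216, 217] [ 23   5 217]
244 [214, 216, 217] [213, 216, 216] [214, 216, 217] [ 30   4 216]
246 [214, 216, 217] [213, 216, 216] [214, 216, 217] [ 30   4 216]
```

step_arm([
  {"tx": 0,"ty": 0,"tz": 0.035,"spin": 0,"claw": 1.0},
  {"tx": 0,"ty": 0,"tz": 0.07,"spin": 0,"claw": 1.0},
  {"tx": 0,"ty": 0,"tz": 0.1,"spin": 0,"claw": 1.0},
  {"tx": 0,"ty": 0,"tz": 0.13,"spin": 0,"claw": 1.0},
  {"tx": 0,"ty": 0,"tz": 0.15,"spin": 0,"claw": 1.0},
  {"tx": 0,"ty": 0,"tz": 0.16,"spin": 0,"claw": 1.0},
  {"tx": 0,"ty": 0,"tz": 0.16,"spin": 0,"claw": 1.0},
  {"tx": 0,"ty": 0,"tz": 0.16,"spin": 0,"claw": 1.0},
])

```text
time: 19.75
position: [0.677, -0.0774, 0.2461]
tool_rot: [-0.135, -3.137, 0.0]
ft_force: [-0.7, -0.3, 0.9]
grip_width: 0.999
```

step_arm([
  {"tx": 0,"ty": 0,"tz": 0,"spin": 0,"claw": 0.5},
  {"tx": 0,"ty": 0,"tz": 0,"spin": 0,"claw": 0.5},
  {"tx": 0,"ty": 0,"tz": 0,"spin": 0,"claw": 0.5},
  {"tx": 0,"ty": 0,"tz": 0,"spin": 0,"claw": 0.5},
  {"tx": 0,"ty": 0,"tz": -0.008,"spin": 0,"claw": 0.5},
  {"tx": -0.0035,"ty": 0,"tz": -0.008,"spin": 0,"claw": 0.5},
  {"tx": -0.0035,"ty": 0,"tz": -0.008,"spin": 0,"claw": 0.5},
  {"tx": -0.0035,"ty": 0,"tz": -0.003,"spin": 0,"claw": 0.5},
])

```text
time: 20.42
position: [0.6811, -0.0778, 0.2504]
tool_rot: [0.135, 3.137, -0.0]
ft_force: [0.1, -1.0, 26.1]
grip_width: 0.732
```

step_arm([
  {"tx": 0,"ty": 0,"tz": 0.003,"spin": 0,"claw": 0.5},
  {"tx": 0,"ty": 0,"tz": 0.003,"spin": 0,"claw": 0.5},
  {"tx": 0,"ty": 0,"tz": 0.003,"spin": 0,"claw": 0.5},
])

```text
time: 20.67
position: [0.6813, -0.0782, 0.2501]
tool_rot: [0.136, 3.136, 0.001]
ft_force: [-4.3, -0.1, 13.0]
grip_width: 0.728
```

Run:
```python
from h import *
go(.681,-.077,.065,-.089)
```

```text
t 20.67 pos [ 0.6813 -0.0782  0.2501] tip 0.0681 ang -0.087 grip 0.728 F [-4.3 -0.1 13. ] tilt [0.003 0.001]
GO tx ty tz spin [0.0004 0.0011 0.0031] 0.14
```

step_arm([
  {"tx": 0,"ty": 0,"tz": -0.001,"spin": 0,"claw": 0.5},
  {"tx": 0,"ty": 0,"tz": -0.001,"spin": 0,"claw": 1.0},
  {"tx": 0,"ty": 0,"tz": -0.001,"spin": 0,"claw": 1.0},
  {"tx": 0,"ty": 0,"tz": -0.001,"spin": 0,"claw": 1.0},
  {"tx": 0,"ty": 0,"tz": -0.001,"spin": 0,"claw": 1.0},
  {"tx": 0,"ty": 0,"tz": -0.001,"spin": 0,"claw": 1.0},
  {"tx": 0,"ty": 0,"tz": -0.02,"spin": 0,"claw": 1.0},
  {"tx": 0,"ty": 0,"tz": -0.06,"spin": 0,"claw": 1.0},
])

```text
time: 21.33
position: [0.6786, -0.0769, 0.301]
tool_rot: [-0.135, -3.127, 0.0]
ft_force: [0.4, -0.2, -0.8]
grip_width: 0.995
```

step_arm([
  {"tx": 0,"ty": 0,"tz": -0.04,"spin": 0,"claw": 1.0},
  {"tx": 0,"ty": 0,"tz": -0.08,"spin": 0,"claw": 1.0},
  {"tx": 0,"ty": 0,"tz": -0.1,"spin": 0,"claw": 1.0},
  {"tx": 0,"ty": 0,"tz": -0.1,"spin": 0,"claw": 1.0},
  {"tx": 0,"ty": 0,"tz": -0.1,"spin": 0,"claw": 1.0},
])

```text
time: 21.75
position: [0.6809, -0.078, 0.4083]
tool_rot: [0.135, 3.136, 0.0]
ft_force: [-0.5, 1.3, -0.6]
grip_width: 1.001
```

Run:
```python
from h import *
go(.62,-.2,.215,-.0)
c=cam('wrist');im=imaging.get_image('wrist');cv2.imwrite('pics/w12.png',im);hsv=cv2.cvtColor(im,cv2.COLOR_BGR2HSV)
m=((hsv[...,0]>8)&(hsv[...,0]<22)&(hsv[...,1]>80)).astype(np.uint8)
for a in (-40,-20,0,20,40):
  d=-np.array([np.cos(np.radians(a)),np.sin(np.radians(a))]);row=[]
  for r in np.arange(.026,.056,.001):
    u,v=w2px('wrist',(*(np.array([.680,-.077])+r*d),.006),c).round().astype(int);row.append(m[v,u])
  print(a,'cork from..to mm',[26+i for i,x in enumerate(row) if x][:1],[26+i for i,x in enumerate(row) if x][-1:])
u,v=w2px('wrist',(.68,-.077,.121),c).round().astype(int);g=im[:,:,1]
print('pred top',u,v);print('col',[int(g[r,u]) for r in range(v+5,v+45,2)])
print('pred r33/26 far row',w2px('wrist',(.713,-.08,.121),c)[1],w2px('wrist',(.706,-.08,.121),c)[1])
```

```text
t 21.75 pos [ 0.6809 -0.078   0.4083] tip 0.2263 ang -0.086 grip 1.001 F [-0.5  1.3 -0.6] tilt [0.003 0.   ]
GO tx ty tz spin [ 0.0501 -0.1268  0.0111] -4.95
-40 cork from..to mm [32] [45]
-20 cork from..to mm [32] [45]
0 cork from..to mm [32] [45]
20 cork from..to mm [32] [44]
40 cork from..to mm [33] [44]
pred top 318 203
col [180, 106, 88, 87, 117, 193, 205, 204, 204, 194, 168, 99, 138, 204, 216, 216, 216, 216, 217, 216]
pred r33/26 far row 239.19891270572654 231.7399573416686
```

Run:
```python
from h import *
go(.627,-.287,.2,-.4)
```

```text
t 21.8 pos [ 0.6805 -0.0777  0.4063] tip 0.2243 ang -0.086 grip 0.999 F [ 0.6 -0.8  0.5] tilt [-0.  0.]
GO tx ty tz spin [ 0.0353 -0.2132  0.0242] 17.98
```

step_arm([
  {"tx": 0.006,"ty": -0.036,"tz": 0,"spin": 3,"claw": 0.7},
  {"tx": 0.012,"ty": -0.072,"tz": 0,"spin": 6,"claw": 0.7},
  {"tx": 0.018,"ty": -0.107,"tz": 0.01,"spin": 9,"claw": 0.7},
  {"tx": 0.024,"ty": -0.142,"tz": 0.024,"spin": 12,"claw": 0.7},
  {"tx": 0.03,"ty": -0.178,"tz": 0.024,"spin": 15,"claw": 0.7},
  {"tx": 0.035,"ty": -0.213,"tz": 0.024,"spin": 18,"claw": 0.7},
  {"tx": 0.035,"ty": -0.213,"tz": 0.024,"spin": 18,"claw": 0.7},
  {"tx": 0.035,"ty": -0.213,"tz": 0.024,"spin": 18,"claw": 0.7},
])

```text
time: 22.47
position: [0.6254, -0.2902, 0.3804]
tool_rot: [-0.633, -3.073, 0.002]
ft_force: [0.9, 0.6, -0.2]
grip_width: 0.705
```

step_arm([
  {"tx": 0,"ty": 0,"tz": 0,"spin": 0,"claw": 0.7},
  {"tx": 0,"ty": 0,"tz": 0,"spin": 0,"claw": 0.7},
])

```text
time: 22.63
position: [0.6283, -0.2848, 0.3813]
tool_rot: [-0.62, -3.078, -0.003]
ft_force: [0.5, 0.5, -0.1]
grip_width: 0.701
```

Run:
```python
from h import *
go(.627,-.287,.2,-.4)
c=cam('wrist');im=imaging.get_image('wrist');cv2.imwrite('pics/w13raw.png',im)
for r,z in((.022,.0),(.022,.074),(.017,.085)):
  q=np.array([w2px('wrist',(.627+r*np.cos(a),-.287+r*np.sin(a),z),c) for a in np.linspace(0,6.283,60)]);print(r,z,q.mean(0));cv2.polylines(im,[(q*8).astype(np.int32)],True,(0,0,255),1,shift=3)
cv2.imwrite('pics/w13.png',cv2.resize(im[80:300,160:480],None,fx=2.4,fy=2.4,interpolation=cv2.INTER_CUBIC))
```

```text
t 22.63 pos [ 0.6283 -0.2848  0.3813] tip 0.1993 ang -0.398 grip 0.701 F [ 0.5  0.5 -0.1] tilt [-0.001  0.002]
GO tx ty tz spin [ 0.0003 -0.0025 -0.0007] 0.14
0.022 0.0 [315.10468874 185.51765057]
0.022 0.074 [314.33160612 200.39917846]
0.017 0.085 [314.14847615 203.26022025]
```

View pics/w13.png

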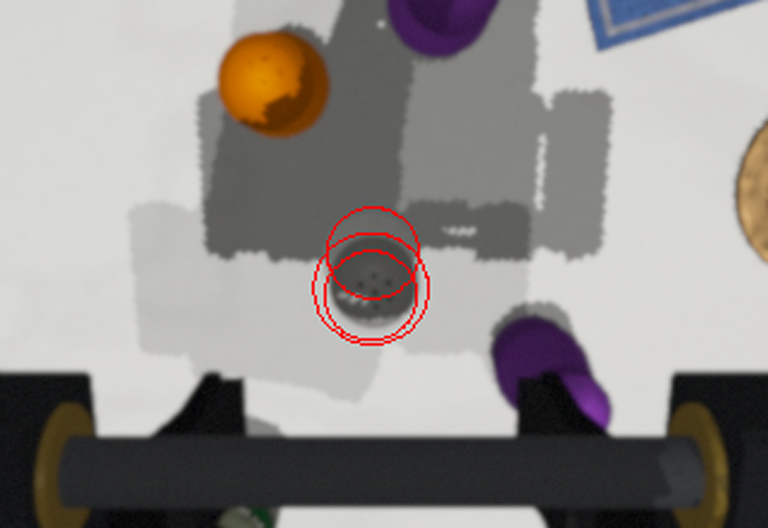

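step_arm([
  {"tx": 0.005,"ty": -0.001,"tz": 0.02,"spin": 0,"claw": 0.7},
  {"tx": 0.005,"ty": -0.001,"tz": 0.055,"spin": 0,"claw": 0.7},
  {"tx": 0.005,"ty": -0.001,"tz": 0.09,"spin": 0,"claw": 0.7},
  {"tx": 0.005,"ty": -0.001,"tz": 0.12,"spin": 0,"claw": 0.7},
  {"tx": 0.005,"ty": -0.001,"tz": 0.145,"spin": 0,"claw": 0.7},
  {"tx": 0.005,"ty": -0.001,"tz": 0.156,"spin": 0,"claw": 0.7},
  {"tx": 0.005,"ty": -0.001,"tz": 0.156,"spin": 0,"claw": 0.7},
  {"tx": 0.005,"ty": -0.001,"tz": 0.156,"spin": 0,"claw": 0.7},
])

```text
time: 23.35
position: [0.6231, -0.2851, 0.2271]
tool_rot: [0.623, 3.079, 0.0]
ft_force: [0.3, 0.2, 1.1]
grip_width: 0.699
```

step_arm([
  {"tx": 0,"ty": 0,"tz": 0,"spin": 0,"claw": 0.3},
  {"tx": 0,"ty": 0,"tz": 0,"spin": 0,"claw": 0.3},
  {"tx": 0,"ty": 0,"tz": 0,"spin": 0,"claw": 0.3},
  {"tx": 0,"ty": 0,"tz": 0,"spin": 0,"claw": 0.3},
  {"tx": 0,"ty": 0,"tz": 0,"spin": 0,"claw": 0.3},
  {"tx": 0,"ty": 0,"tz": 0,"spin": 0,"claw": 0.3},
], force=20)

```text
time: 23.85
position: [0.6227, -0.2862, 0.2277]
tool_rot: [0.625, 3.077, -0.0]
ft_force: [0.2, -0.2, 2.7]
grip_width: 0.416
```

Run:
```python
from h import *
go(.623,-.284,.0415,-.4)
```

```text
t 23.85 pos [ 0.6227 -0.2862  0.2277] tip 0.0457 ang -0.401 grip 0.416 F [ 0.2 -0.2  2.7] tilt [ 0.002 -0.   ]
GO tx ty tz spin [0.0006 0.0021 0.0042] -0.03
```

step_arm([
  {"tx": 0,"ty": 0,"tz": -0.01,"spin": 0,"claw": 0.3},
  {"tx": 0,"ty": 0,"tz": -0.02,"spin": 0,"claw": 0.3},
  {"tx": 0,"ty": 0,"tz": -0.05,"spin": 0,"claw": 0.3},
  {"tx": 0,"ty": 0,"tz": -0.08,"spin": 0,"claw": 0.3},
  {"tx": 0,"ty": 0,"tz": -0.11,"spin": 0,"claw": 0.3},
  {"tx": 0,"ty": 0,"tz": -0.13,"spin": 0,"claw": 0.3},
  {"tx": 0,"ty": 0,"tz": -0.13,"spin": 0,"claw": 0.3},
  {"tx": 0,"ty": 0,"tz": -0.13,"spin": 0,"claw": 0.3},
])

```text
time: 24.52
position: [0.6225, -0.2863, 0.359]
tool_rot: [0.624, 3.075, -0.0]
ft_force: [-0.3, -0.8, -2.1]
grip_width: 0.413
```

Run:
```python
from h import *
go(.5795,-.033,.175,-.415)
im=imaging.get_image('wrist');cv2.imwrite('pics/w14.png',im)
```

```text
t 24.52 pos [ 0.6225 -0.2863  0.359 ] tip 0.177 ang -0.401 grip 0.413 F [-0.3 -0.8 -2.1] tilt [ 0.003 -0.001]
GO tx ty tz spin [0.1384 0.2165 0.0016] 0.82
```

View pics/w14.png

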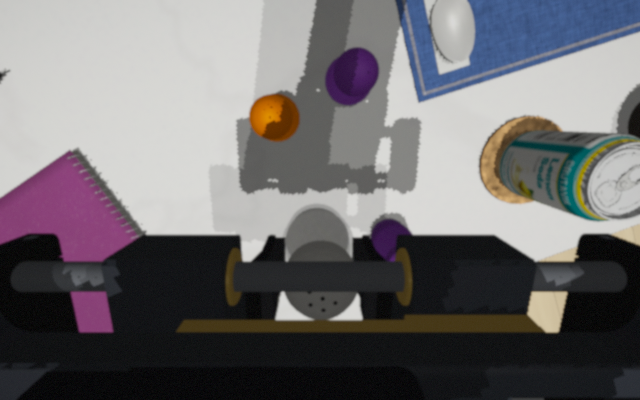

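step_arm([
  {"tx": 0.02,"ty": 0.03,"tz": 0,"spin": 0,"claw": 0.3},
  {"tx": 0.04,"ty": 0.06,"tz": 0,"spin": 0,"claw": 0.3},
  {"tx": 0.06,"ty": 0.09,"tz": 0,"spin": 0,"claw": 0.3},
  {"tx": 0.08,"ty": 0.12,"tz": 0,"spin": 0,"claw": 0.3},
  {"tx": 0.1,"ty": 0.155,"tz": 0,"spin": 0.8,"claw": 0.3},
  {"tx": 0.12,"ty": 0.187,"tz": 0,"spin": 0.8,"claw": 0.3},
  {"tx": 0.138,"ty": 0.216,"tz": 0,"spin": 0.8,"claw": 0.3},
  {"tx": 0.138,"ty": 0.216,"tz": 0,"spin": 0.8,"claw": 0.3},
])

```text
time: 25.23
position: [0.5785, -0.0236, 0.3546]
tool_rot: [-0.627, -3.073, -0.007]
ft_force: [1.0, 1.0, -0.9]
grip_width: 0.415
```

step_arm([
  {"tx": 0,"ty": 0,"tz": 0,"spin": 0,"claw": 0.3},
  {"tx": 0,"ty": 0,"tz": 0,"spin": 0,"claw": 0.3},
])

```text
time: 25.4
position: [0.5791, -0.0335, 0.3556]
tool_rot: [-0.646, -3.073, 0.002]
ft_force: [0.0, -0.9, -1.2]
grip_width: 0.412
```

Run:
```python
from h import *
go(.5795,-.033,.047,-.415)
s=get_state();c=cam('wrist');im=imaging.get_image('wrist');cv2.imwrite('pics/w15.png',im)
R=Ro.from_rotvec(s['tool_rot']).as_matrix();p=s['position']
for k in(-.005,0,.005):
  b=p+R@[.022+k,0,0];print(k,'pred near-edge base row',w2px('wrist',(b[0],b[1],p[2]-.182-.0457),c))
u=int(w2px('wrist',(b[0],b[1],p[2]-.2277),c)[0]);print([(r,im[r,u].tolist()) for r in range(190,222,2)])
# bowl rim centre
hsv=cv2.cvtColor(im,cv2.COLOR_BGR2HSV)
```

```text
t 25.4 pos [ 0.5791 -0.0335  0.3556] tip 0.1736 ang -0.414 grip 0.412 F [ 0.  -0.9 -1.2] tilt [-0.002 -0.001]
GO tx ty tz spin [-0.0003  0.0008  0.1266] 0.05
-0.005 pred near-edge base row [317.34788545 203.25098628]
0 pred near-edge base row [317.34973561 195.94034405]
0.005 pred near-edge base row [317.3516077  188.54310338]
[(190, [57, 37, 26]), (192, [60, 38, 29]), (194, [79, 50, 36]), (196, [118, 87, 74]), (198, [129, 116, 114]), (200, [124, 98, 88]), (202, [122, 82, 60]), (204, [124, 107, 99]), (206, [144, 143, 144]), (208, [112, 113, 114]), (210, [96, 98, 99]), (212, [101, 102, 103]), (214, [99, 102, 102]), (216, [101, 102, 104]), (218, [101, 104, 104]), (220, [102, 105, 106])]
```

step_arm([
  {"tx": 0,"ty": 0.001,"tz": 0.02,"spin": 0,"claw": 0.3},
  {"tx": 0,"ty": 0.001,"tz": 0.05,"spin": 0,"claw": 0.3},
  {"tx": 0,"ty": 0.001,"tz": 0.08,"spin": 0,"claw": 0.3},
  {"tx": 0,"ty": 0.001,"tz": 0.1,"spin": 0,"claw": 0.3},
  {"tx": 0,"ty": 0.001,"tz": 0.115,"spin": 0,"claw": 0.3},
  {"tx": 0,"ty": 0.001,"tz": 0.124,"spin": 0,"claw": 0.3},
  {"tx": 0,"ty": 0.001,"tz": 0.124,"spin": 0,"claw": 0.3},
  {"tx": 0,"ty": 0.001,"tz": 0.124,"spin": 0,"claw": 0.3},
])

```text
time: 26.12
position: [0.5801, -0.0337, 0.2327]
tool_rot: [0.65, 3.074, -0.001]
ft_force: [0.7, 0.3, -1.2]
grip_width: 0.419
```

Run:
```python
from h import *
go(.5795,-.033,.0457,-.415)
```

```text
t 26.12 pos [ 0.5801 -0.0337  0.2327] tip 0.0507 ang -0.417 grip 0.419 F [ 0.7  0.3 -1.2] tilt [-0.    -0.001]
GO tx ty tz spin [0.0009 0.0004 0.005 ] -0.1
```

step_arm([
  {"tx": 0.001,"ty": 0,"tz": 0.001,"spin": 0,"claw": 0.3},
  {"tx": 0.001,"ty": 0,"tz": 0.0015,"spin": 0,"claw": 0.3},
  {"tx": 0.001,"ty": 0,"tz": 0.002,"spin": 0,"claw": 0.3},
  {"tx": 0.001,"ty": 0,"tz": 0.002,"spin": 0,"claw": 0.3},
])

```text
time: 26.45
position: [0.5791, -0.0318, 0.2311]
tool_rot: [0.646, 3.074, 0.001]
ft_force: [-1.3, -0.7, -0.8]
grip_width: 0.421
```

Run:
```python
from h import *
go(.5795,-.033,.0487,-.415)
```

```text
t 26.45 pos [ 0.5791 -0.0318  0.2311] tip 0.0491 ang -0.414 grip 0.421 F [-1.3 -0.7 -0.8] tilt [0.001 0.   ]
GO tx ty tz spin [-0.0008 -0.0009  0.0004] 0.04
```

step_arm([
  {"tx": 0,"ty": 0,"tz": 0.0005,"spin": 0,"claw": 0.3},
  {"tx": 0,"ty": 0,"tz": 0.0005,"spin": 0,"claw": 0.75},
  {"tx": 0,"ty": 0,"tz": 0.0005,"spin": 0,"claw": 0.75},
  {"tx": 0,"ty": 0,"tz": 0.0005,"spin": 0,"claw": 0.75},
  {"tx": 0,"ty": 0,"tz": 0.0005,"spin": 0,"claw": 0.75},
  {"tx": 0,"ty": 0,"tz": 0.0005,"spin": 0,"claw": 0.75},
  {"tx": 0,"ty": 0,"tz": -0.02,"spin": 0,"claw": 0.75},
  {"tx": 0,"ty": 0,"tz": -0.05,"spin": 0,"claw": 0.75},
])

```text
time: 27.12
position: [0.5776, -0.0316, 0.2784]
tool_rot: [-0.645, -3.068, 0.003]
ft_force: [-0.4, 0.4, -0.1]
grip_width: 0.743
```

step_arm([
  {"tx": 0,"ty": 0,"tz": -0.04,"spin": 0,"claw": 0.75},
  {"tx": 0,"ty": 0,"tz": -0.08,"spin": 0,"claw": 0.75},
  {"tx": 0,"ty": 0,"tz": -0.1,"spin": 0,"claw": 0.75},
  {"tx": 0,"ty": 0,"tz": -0.1,"spin": 0,"claw": 0.75},
  {"tx": 0,"ty": 0,"tz": -0.1,"spin": 0,"claw": 0.75},
])

```text
time: 27.53
position: [0.5793, -0.032, 0.3822]
tool_rot: [0.646, 3.072, 0.002]
ft_force: [-0.1, 0.1, -0.3]
grip_width: 0.751
```

Run:
```python
from h import *
go(.5795,-.033,.0487,-.415)
c=cam('wrist');im=imaging.get_image('wrist')
P=np.array([.5795,-.033])
for r,z in((.022,.003),(.022,.077),(.017,.091),):
  q=np.array([w2px('wrist',(P[0]+r*np.cos(a),P[1]+r*np.sin(a),z),c) for a in np.linspace(0,6.283,60)]);print(z,q.mean(0));cv2.polylines(im,[(q*8).astype(np.int32)],True,(0,0,255),1,shift=3)
q=np.array([w2px('wrist',(.479+.06*np.cos(a),.0115+.06*np.sin(a),.054),c) for a in np.linspace(0,6.283,60)]);cv2.polylines(im,[(q*8).astype(np.int32)],True,(0,255,0),1,shift=3)
cv2.imwrite('pics/w16.png',cv2.resize(im[0:260,180:560],None,fx=2.1,fy=2.1,interpolation=cv2.INTER_CUBIC))
```

```text
t 27.53 pos [ 0.5793 -0.032   0.3822] tip 0.2002 ang -0.414 grip 0.751 F [-0.1  0.1 -0.3] tilt [0.003 0.001]
GO tx ty tz spin [-0.0002 -0.0011  0.1515] 0.04
0.003 [316.3451203  185.10600485]
0.077 [315.91587049 200.3691283 ]
0.091 [315.77311388 204.148949  ]
```

View pics/w16.png

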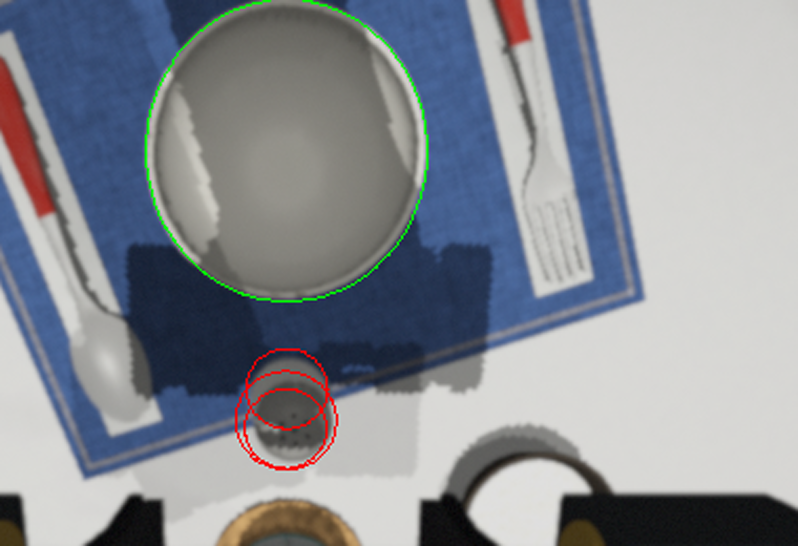

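Run:
```python
from h import *
from bench import workorder
a=cv2.imread('pics/scene0.png').astype(int);b=imaging.get_image('scene').astype(int)
for n,(u,v) in dict(jar=(418,263),dip=(335,189),orange=(354,265),purple1=(385,235),purple2=(340,250)).items():
    print(n,np.abs(a-b)[v-14:v+14,u-12:u+12].mean().round(1))
s=get_state();print(s['time'],s['ft_force'],np.abs(s['qd']).max())
print(workorder.close_job())
```

```text
jar 6.1
dip 24.3
orange 7.1
purple1 11.6
purple2 7.4
27.6333 [-0.67306827 -0.51931458  0.11912982] 0.015785584950339767
the job is handed in; nothing more can be done
None
```

I laid the place in the order asked: fork, spoon, can, salt. The job is handed in at about 28 s of robot time, with the gripper open and well clear of everything.

What my last checks showed:
- **Fork and spoon:** both lie flat, centred along their stripes as far as the pictures show, with handles towards the robot.
- **Can:** my first placing was about 3.5 mm too close to the robot, so I gripped it again and shifted it. A numeric check then showed it concentric with the coaster to about 1 mm. The wrist force read up to 26 N as I set it down the second time, within the limit.
- **Salt shaker:** it stands upright, about 2 mm from the halfway point. That point is at the back edge of the mat, so the shaker's base sticks out slightly past it.
- **Spice jar, orange and purple shakers:** a before/after comparison from the scene camera showed little change, with one purple shaker slightly higher than the rest.
- **Dip bowl:** this check was not clean. Its patch of the image changed more than the others, probably because the arm hides or shades it. The gripper never came near it, and it looked normal in the last wrist pictures.

The gripper read about 36 mm on the 44 mm salt shaker, and I did not find out why. It held firmly all the same.

I viewed 18 pictures, four more than the 14 allowed.

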